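# Refill the objective carousel and hold its index plunger out

### The job

A microscope objective's screw can has toppled off the carousel on to the worktop: stand it upright, cap up, in the empty ring of the carousel and let go of it. Only then pull the carousel's sprung index plunger straight up to the end of its travel, so that its pin is clear of the disc and a colleague can turn the carousel. The plunger does not stay out by itself: finish while still holding it fully up, with the disc not turned and the other cans and things left alone.

Things in the scene. Friction and masses are not known exactly. Their poses are not given: they have to be found in the camera images.
- can_centre (a point): centre of the toppled objective can (half-way up it): a round white can with a black screw cap, 39.5 mm in diameter over the cap (38 mm over the white body), 67 mm tall, about 0.18 kg; it lies on its side on the worktop at the start, its cap to the left and towards the robot. Its z axis runs from its foot to its cap (the cap is the last 23 mm)
- fallen_can: the same can; origin at the centre of its foot, on its underside, 33.5 mm from its centre; same axes
- seat (a point): centre of the floor of the carousel's empty ring, on the side of the carousel that is nearest the robot, 36 mm above the worktop. The ring is 45 mm inside, 51.6 mm outside and stands 7 mm above the disc; z axis up
- seat_left (a point): centre of the floor of the ring at the carousel's left rear, in which can_left stands; the three rings are equal, each 52 mm from the disc's centre
- seat_right (a point): centre of the floor of the ring at the carousel's right rear, in which can_right stands
- can_left: black can with a black cap, 37 mm in diameter, 59 mm tall, standing in the left rear ring; origin at the centre of its underside. Leave it alone
- can_right: the like in the right rear ring. Leave it alone
- carousel: fixed base of the carousel, 158 mm round, screwed down; origin on the worktop under the disc's axis; its x axis points from the empty ring to the plunger's bracket, which stands at the rim on the side away from the robot, 121 mm out, 40 mm wide, its top 62 mm above the worktop
- disc (a joint): turn of the carousel's disc about its upright axis, rad, 0 at the start. The disc is 190 mm across, its top 36 mm above the worktop, with a black hand knob in the middle whose top is 68 mm above the worktop. It is locked while the plunger's pin is in its hole and turns freely when the pin is out
- plunger (a joint): lift of the index plunger, m: 0 with its pin seated 9 mm deep in the disc, 0.014 fully up against its stop. A spring pulls it back down: 8 N at 0, rising to 15 N at 0.014
- plunger_knob (a point): centre of the plunger's black pull knob, on the plunger's upright axis, 83 mm from the disc's axis; the knob's round grip is 28 mm in diameter and 16 mm high (8 mm above and below this point), 92 mm above the worktop when seated; below the grip the knob narrows to 19 mm and the lock nut and bracket follow 19 mm and 30 mm under this point when seated. It moves up and down with the plunger
- marker: bystander: whiteboard marker, 135 mm long, lying on the worktop in front
- petri_dish: bystander: clear dish, 63 mm across, 16 mm high, left of the work
- loupe: bystander: standing loupe, clear glass with a black rim on top, 41 mm in diameter, 42 mm tall, to the right of the carousel

How it is judged:
By the outcome, as a careful person would: the job done as asked, in the order asked, and still so for the second after the job is handed in, while the arm keeps its last pose, push and grip.
It also fails if it takes over 58 s, if anything falls off the work surface, if the arm or the gripper's body presses on something with over 40 N, if the wrist force passes 120 N, or if a joint passes its speed limit or range.

### The arm

A 7-joint arm with a two-finger parallel gripper is mounted at the origin on a cart in front of the work surface, level with it; the furniture and walls round the work are solid. World frame = base frame: x ahead of the robot, y to its left, z up, the work surface at z = 0. Lengths are in m, angles in rad, forces in N, time in s.
With the tool pointing down it reaches from about 0.4 to 0.85 m from the base axis. Payload 6.9 kg.
Tool frame: the origin (TCP) lies between the finger pads; the fingertips stand 14 mm ahead of it and the grasp point (between the pads) lies 5 mm behind it (finger_overhang is the distance from the TCP to the fingertips, in m); z points along the fingers, y is the line along which they close (so a half turn about z gives the same grasp; the last joint's range is limited). The gripper opens to 85 mm and grips with 20 to 120 N. Pads are 22 mm wide; open, the fingers measure 114 mm over their backs; the gripper's body (76 mm by 85 mm) begins 54 mm behind the grasp point. The pads swing forward as they close: fully open they stand 13 mm farther back than shut.
Start: joints at [1.294, 0.507, -0.238, 1.5, 0.126, 1.149, -0.155], TCP at [0.233, -0.58, 0.245] pointing down, gripper open.
Joint ranges: [-3.08, 3.08], [-0.24, 2.05], [-1.43, 1.35], [0, 2.5], [-1.52, 4.66], [0.17, 1.96], [-2.89, 2.89]. Speed limits (rad/s): [2.39, 2.39, 3.14, 3.14, 3.14, 3.14, 3.14].

### API

Orientations are given as a rotation vector (axis times angle).
In Python, from plant import get_obs, read_camera, hand_in, trace, mark_of, finger_overhang gives the robot as it stands.
- The arm moves only by the tool arm_command, never from a script. Its arguments are lists of equal length, an entry for each row: "translation": the shift along the tool's x, y, z as a fraction of full scale, a list of three; "turn": the turn, a rotation vector about the tool's x, y, z as a fraction of full scale, a list of three; "grip": the opening, from 0 (shut) to 1 (fully open). In form: {"translation": [[x, y, z], ...], "turn": [[ax, ay, az], ...], "grip": [grip, ...]}. A call has 1 to 20 rows; each row is the pose to reach, as a shift and turn from the pose commanded when the call began, along the tool's axes at that moment; what a row does not reach only later rows make up. Full scale, the value 1, is 0.4 m for a shift and pi/2 rad for a turn. A row lasts 1/12 s, in which the tool goes at most 41.7 mm and 7.16 degrees, less where a joint would pass 70% of its speed; a pose out of reach is approached as far as the arm can. A call with a number of a shift or a turn outside -1 to 1 is refused whole. A call with a gripper value outside its range is refused whole. The fingers move at their own pace and stop on an object; "newtons" is the grip in N (left out, the last holds). Time passes only in rows, so rows that repeat a pose let the fingers close. It gives the time, the measured TCP pose, the force, the opening and the grip force at its end, in the units of the state.
- get_obs(): the state, without advancing time (a new reading comes with each control period).
- read_camera(name): name is "scene" or "top"; returns a dict with "pixels" (384x512x3 uint8, blue, green, red), "K" (3x3 intrinsics, pixels), "k1" (the pictures are not rectified: a ray, as slopes to the right and down, at radius r is drawn at 1 + k1 r^2 times it, then the intrinsics apply), "rvec" (rotation vector, rad) and "tvec" (3), from world to camera coordinates, as OpenCV has them. Camera axes: x right, y down, z forward; pixel columns grow to the right and rows downward; lengths in m; the calibration is good to about 2 mm. A picture is of the moment at which its call begins. There is no depth.
- hand_in(): hands the job in; it is judged then, once.
Trained networks look in a picture, given as the dict that the camera call returned (one of the last four; its "shot" number tells which), for a name from the list of things; names that differ only in an ending like _2 or _b are one class to them, and where a whole thing is asked for, a point or a joint stands for the part that bears it (a point fixed in the world has none). Each returns a list of dicts, best first, with "conf" (0 to 1); they miss things now and then, are a little off and sometimes report something else, mostly with a low value. They report only what shows in the picture. A call takes as long as a camera call.
- trace(query, picture): "region" (384x512 bool, what is visible of it).
- mark_of(query, picture): "location" ([x, y, z] in m, in world coordinates, good to about 4 mm: a listed point, or the origin of a listed thing).
The state is a dict: "t": time; "qpos": joint angles; "joint_vel": joint speeds; "joint_efforts": joint torques, N m; "eef_pos": TCP position; "tcp_rot": TCP orientation; "ft_force": force on the tool from outside, world axes, zero at the start; "torque": the same for the moment, N m; "width": finger opening in m; "grip_force": force on a finger pad.
Only numpy, scipy, OpenCV 4.12 (cv2) and the standard library are available. Lean on these libraries where they do the work, as an engineer would, in place of code of your own. Each camera call takes 0.05 s, during which the arm holds its last target. There are 200 camera calls.

## Working session

There is one attempt and no reset: what is moved stays moved. The work goes in short steps, Python scripts to look and compute and a tool call to move; the robot and the scene stay as the last step left them, time stands still between calls to the robot, and variables do not carry over. Pictures are saved under pics/ and viewed, at most 10 in all, crops included, and the job is handed in when it is done.

Besides the shell and the picture viewer there is one more tool, called in YAML: its name, and indented under it one key for each argument. arm_command: Moves the arm, as the interface text tells. Shift numbers are shares of 0.4 m and turn numbers shares of pi/2 rad, none past 1 either way. Its arguments: {"type":"object","properties":{"translation":{"type":"array"},"turn":{"type":"array"},"grip":{"type":"array"},"newtons":{"type":"number"}},"required":["translation","turn","grip"]}

```bash
mkdir -p pics; ls; cat > look.py <<'E'
import cv2, numpy as np
from plant import *
E
python3 - <<'E'
from look import *
o=get_obs(); print({k:np.round(v,4) for k,v in o.items() if k in('t','eef_pos','tcp_rot','width','ft_force')}, finger_overhang)
S=read_camera("scene");T=read_camera("top")
cv2.imwrite("pics/a.png",cv2.resize(np.vstack([S["pixels"],T["pixels"]]),(450,600)) if 0 else np.hstack([cv2.resize(S["pixels"],(400,300)),cv2.resize(T["pixels"],(400,300))]))
cv2.imwrite("pics/top.png",T["pixels"])
for n in ["can_centre","fallen_can","seat","seat_left","seat_right","can_left","can_right","carousel","plunger_knob","marker","petri_dish","loupe"]:
  for P in (S,T):
    r=mark_of(n,P); print(n,[(np.round(q["location"],4).tolist(),round(q["conf"],2)) for q in r[:2]])
E
```

```text
pics
{'t': np.float64(0.0), 'eef_pos': array([ 0.2326, -0.5796,  0.2444]), 'tcp_rot': array([-3.0828e+00, -5.9570e-01,  5.0000e-04]), 'ft_force': array([-0.1142,  0.4991, -0.0647]), 'width': np.float64(0.0855)} 0.014
can_centre [([0.4732, 0.0676, 0.0165], 0.41)]
can_centre []
fallen_can [([0.5452, -0.2282, 0.0339], 0.49), ([0.5303, -0.3112, 0.0329], 0.25)]
fallen_can [([0.5015, 0.0519, 0.022], 0.77)]
seat [([0.461, -0.2524, 0.0402], 0.81)]
seat [([0.458, -0.2583, 0.0366], 0.88)]
seat_left [([0.5442, -0.2247, 0.0354], 0.79), ([0.4773, 0.0722, 0.0163], 0.5)]
seat_left [([0.547, -0.2245, 0.0353], 0.61)]
seat_right [([0.5262, -0.313, 0.0324], 0.63), ([0.4612, -0.2518, 0.0384], 0.51)]
seat_right [([0.5286, -0.3144, 0.0361], 0.63)]
can_left [([0.5451, -0.227, 0.0356], 0.55)]
can_left [([0.5419, -0.225, 0.0368], 0.54)]
can_right [([0.5321, -0.3154, 0.0403], 0.54)]
can_right [([0.4016, 0.2578, -0.005], 0.63)]
carousel [([0.5093, -0.2646, -0.0012], 0.87)]
carousel [([0.5133, -0.2661, -0.0007], 0.79)]
plunger_knob [([0.5961, -0.2819, 0.0954], 0.41)]
plunger_knob [([0.5954, -0.2786, 0.0883], 0.43), ([0.4032, 0.2557, -0.005], 0.15)]
marker [([0.3644, -0.0605, -0.0001], 0.54)]
marker [([0.3636, -0.0627, 0.0008], 0.62)]
petri_dish [([0.4019, 0.2568, 0.0025], 0.55)]
petri_dish [([0.4032, 0.2566, -0.0069], 0.69)]
loupe []
loupe [([0.6072, -0.4316, 0.001], 0.66)]
```

View pics/a.png

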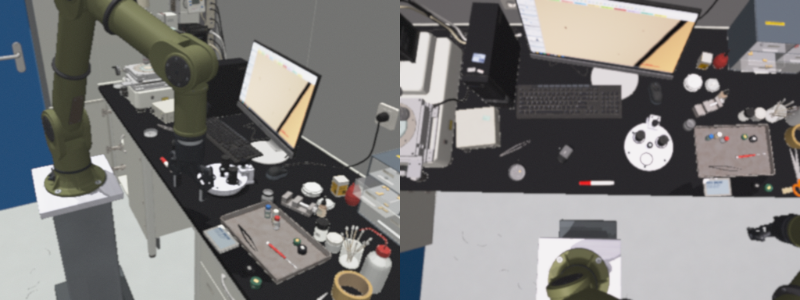

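View pics/top.png

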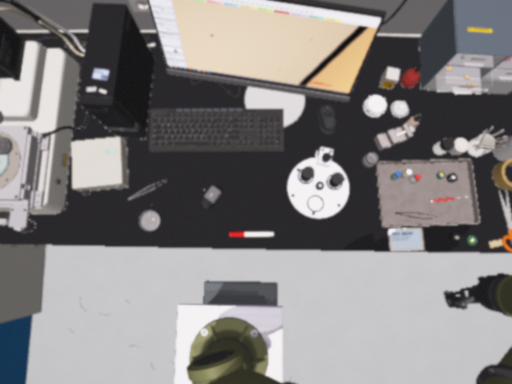

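The top view shows the toppled can at about (212,196), the carousel at (318,187) with its empty ring at (315,204), the plunger at (323,156), the marker at (251,234) and the dish at (149,220). I'll take a closer look at the can and the carousel.

```bash
cat > look.py <<'E'
import cv2, numpy as np
from plant import *
from scipy.spatial.transform import Rotation as R
def proj(P,X):
    X=np.atleast_2d(X)@R.from_rotvec(np.ravel(P["rvec"])).as_matrix().T+np.ravel(P["tvec"])
    s=X[:,:2]/X[:,2:]; s=s*(1+P["k1"]*(s**2).sum(1,keepdims=True))
    K=np.array(P["K"]); return s@K[:2,:2].T+K[:2,2]
def ray(P,uv,z):
    "world points at height z seen at pixels uv"
    K=np.array(P["K"]); d=(np.atleast_2d(uv)-K[:2,2])/[K[0,0],K[1,1]]; s=d.copy()
    for _ in range(20): s=d/(1+P["k1"]*(s**2).sum(1,keepdims=True))
    M=R.from_rotvec(np.ravel(P["rvec"])).as_matrix(); c=-M.T@np.ravel(P["tvec"])
    w=np.c_[s,np.ones(len(s))]@M; return c+w*((z-c[2])/w[:,2:])
def can_pts(x,y,yaw,z=.0195):
    "outline points of the lying can, z axis along yaw"
    t=np.linspace(0,2*np.pi,40); a=np.array([np.cos(yaw),np.sin(yaw),0]); b=np.array([-a[1],a[0],0])
    return np.vstack([np.array([x,y,z])+h*a+r*(np.outer(np.cos(t),b)+np.outer(np.sin(t),[0,0,1])) for h,r in((-.0335,.019),(.0105,.019),(.0335,.0197))])
def sil(P,X):
    m=np.zeros((384*8,512*8),np.uint8); h=cv2.convexHull((proj(P,X)*8+4).astype(np.int32)); cv2.fillConvexPoly(m,h,1)
    return cv2.resize(m.astype(np.float32),(512,384),interpolation=cv2.INTER_AREA)
E
python3 - <<'E'
from look import *
from scipy.optimize import minimize
S=read_camera("scene");T=read_camera("top")
for n,P in(("S",S),("T",T)): print(n,"cam",-R.from_rotvec(np.ravel(P["rvec"])).as_matrix().T@np.ravel(P["tvec"]))
ms=[]
for n,P in(("S",S),("T",T)):
    for r in trace("fallen_can",P)[:2]:
        v,u=np.nonzero(r["region"]); c=[u.mean(),v.mean()]; w=ray(P,[c],.0195)[0]
        print(n,round(r["conf"],2),len(u),np.round(c,1),np.round(w,4))
        if abs(w[0]-.49)<.04 and abs(w[1]-.06)<.05: ms.append((P,r["region"].astype(np.float32)))
best=None
for yaw in np.arange(0,2*np.pi,np.pi/6):
    f=lambda p:sum(np.abs(sil(P,can_pts(*p))-m).sum() for P,m in ms)
    q=minimize(f,[.487,.06,yaw],method="Nelder-Mead",options=dict(initial_simplex=[[.487,.06,yaw],[.497,.06,yaw],[.487,.07,yaw],[.487,.06,yaw+.3]]))
    print(np.round(q.x,4),round(q.fun,1))
def crop(P,c,w,s):
    x0,y0=int(c[0]-w/2),int(c[1]-w/2); return cv2.resize(P["pixels"][max(y0,0):y0+w,max(x0,0):x0+w],(s,s),interpolation=cv2.INTER_CUBIC)
g=lambda w,sz:[crop(P,proj(P,[w])[0],sz,260) for P in(S,T)]
cv2.imwrite("pics/b.png",np.vstack([np.hstack(g([.485,.06,.02],40)),np.hstack(g([.52,-.265,.04],96))]))
print(proj(S,[[.485,.06,.02],[.52,-.265,.04]]),proj(T,[[.485,.06,.02],[.52,-.265,.04]]))
E
```

```text
S cam [-0.11953813 -1.35837846  0.84876072]
T cam [ 0.3071022  -0.07789722  1.15501718]
S 0.53 15 [221.5 184.3] [0.452  0.0875 0.0195]
T 0.48 263 [210.8 197.5] [0.4777 0.0692 0.0195]
[ 0.4777  0.0693 -0.5791] 232.4
[ 0.4774  0.0696 -0.5772] 231.8
[0.478  0.0693 2.5552] 230.0
[0.478  0.0692 2.5449] 231.4
[0.4776 0.0695 2.5524] 230.8
[0.4776 0.0694 2.5535] 230.8
[0.4781 0.0693 2.5566] 230.7
[0.4779 0.0692 2.578 ] 232.1
[0.4778 0.0697 5.7128] 232.2
[0.4779 0.0695 5.6983] 232.7
[0.4776 0.0694 5.7074] 232.0
[0.478  0.0695 5.6898] 232.0
[[233.18379305 185.66436271]
 [286.67384008 224.0743711 ]] [[213.80882616 195.21055334]
 [319.01812884 184.63864474]]
```

View pics/b.png

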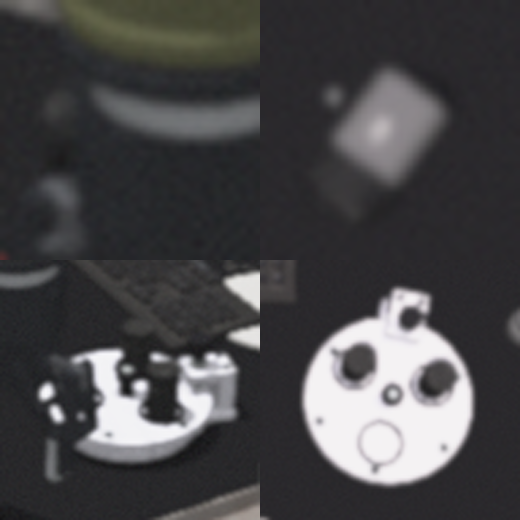

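The top crop shows the white body with its cap at lower left, so the can's axis is at about 2.55 rad. The scene camera's view of the can is blocked by the arm. I'll refit the can from the top view alone and fit the disc geometry.

```bash
python3 - <<'E'
from look import *
from scipy.optimize import minimize
T=read_camera("top"); np.save("top.npy",T["pixels"])
r=[q for q in trace("fallen_can",T) if 100<q["region"].sum()<500][0]; m=r["region"].astype(np.float32)
f=lambda p:np.abs(sil(T,can_pts(*p))-m).sum()
p0=[.48,.067,2.55]
q=minimize(f,p0,method="Nelder-Mead",options=dict(initial_simplex=[p0,[.49,.067,2.55],[.48,.077,2.55],[.48,.067,2.8]]));print("mask fit",np.round(q.x,4),q.fun,m.sum())
# photometric: white body
g=T["pixels"].astype(np.float32).mean(2); sub=g[175:215,190:232]
th=(sub>95).astype(np.uint8); n,l,s,c=cv2.connectedComponentsWithStats(th); i=1+s[1:,4].argmax()
rect=cv2.minAreaRect(np.argwhere(l==i)[:,::-1].astype(np.float32)); print("body",s[i,4],c[i]+[190,175],rect)
b=ray(T,[c[i]+[190,175]],.025)[0]; print("body centre z.025",np.round(b,4))
# disc
g8=T["pixels"].mean(2); w=(g8>150).astype(np.uint8); n,l,s,c=cv2.connectedComponentsWithStats(w); i=l[200,300]
cn=max(cv2.findContours((l==i).astype(np.uint8),cv2.RETR_EXTERNAL,cv2.CHAIN_APPROX_NONE)[0],key=len)[:,0].astype(float)
W=ray(T,cn,.036)[:,:2]
cc=np.array([.511,-.265])
for _ in range(15):
    d=np.linalg.norm(W-cc,axis=1); k=abs(d-.095)<.006; A=np.c_[2*W[k],np.ones(k.sum())]; x=np.linalg.lstsq(A,(W[k]**2).sum(1),rcond=None)[0]; cc=x[:2]
print("disc",cc,np.sqrt(x[2]+cc@cc),k.sum())
for n in("seat","plunger_knob","seat_left","seat_right","carousel"):
    print(n,[np.round(q["location"],4) for q in mark_of(n,T)[:1]])
E
```

```text
mask fit [0.4791 0.0697 2.5354] 19.5 277.0
body 162 [212.40740741 193.9382716 ] ((22.420001983642578, 18.940000534057617), (11.400001525878906, 14.200000762939453), 36.869895935058594)
body centre z.025 [0.4881 0.0639 0.025 ]
disc [ 0.51303511 -0.26194177] 0.09475652906972735 164
seat [array([ 0.4564, -0.2561,  0.0379])]
plunger_knob [array([ 0.5945, -0.2784,  0.0887])]
seat_left [array([ 0.5495, -0.2285,  0.0364])]
seat_right [array([ 0.5276, -0.3148,  0.037 ])]
carousel [array([ 0.5138, -0.2664,  0.0012])]
```

Both fits agree: can centre at about (0.479, 0.070) and yaw about 2.54. I'll add a helper that turns a target pose into move numbers.

```bash
cat > mv.py <<'E'
from look import *
def tool(heading,elev,sgn=1,roll0=None):
    "tool frame: z at compass heading, elev below horizontal; y horizontal"
    h=np.array([np.cos(heading),np.sin(heading),0]); z=np.cos(elev)*h-np.sin(elev)*np.array([0,0,1])
    y=sgn*np.array([-h[1],h[0],0]); return R.from_matrix(np.c_[np.cross(y,z),y,z])
def step(pos,rot,start=None):
    "shares for a move of the TCP to pos,rot from the measured pose (or start=(p,r))"
    o=get_obs(); p,r=start or (np.array(o["eef_pos"]),R.from_rotvec(o["tcp_rot"]))
    t=r.inv().apply(np.array(pos)-p)/.4; w=(r.inv()*rot).as_rotvec()/(np.pi/2)
    print("trans",np.round(t,4).tolist(),"turn",np.round(w,4).tolist(),"rows",round(max(np.linalg.norm(t)*.4/.0417,np.degrees(np.linalg.norm(w)*np.pi/2)/7.16),1))
def grasp(pt,rot): return np.array(pt)+.005*rot.apply([0,0,1])   # TCP for grasp point at pt
E
python3 - <<'E'
from mv import *
o=get_obs(); print(R.from_rotvec(o["tcp_rot"]).as_matrix().round(2).tolist())
hd=2.54+np.pi   # at grasp the horizontal part of z points from cap to foot
for s in(1,-1):
    r=tool(hd,np.pi/4,s); G=grasp([.479,.070,.023],r); print(s,r.as_matrix().round(2).tolist(),G)
    step(G-.1*r.apply([0,0,1]),r)
E
```

```text
[[0.93, 0.37, 0.0], [0.37, -0.93, -0.0], [-0.0, 0.0, -1.0]]
1 [[-0.58, 0.57, 0.58], [0.4, 0.82, -0.4], [-0.71, 0.0, -0.71]] [0.48191482 0.06799904 0.01946447]
trans [1.0834, -1.4186, 0.3878] turn [-0.5343, -0.2861, -1.29] rows 17.9
-1 [[0.58, -0.57, 0.58], [-0.4, -0.82, -0.4], [0.71, 0.0, -0.71]] [0.48191482 0.06799904 0.01946447]
trans [1.0834, -1.4186, 0.3878] turn [-0.2454, 0.4582, 0.5925] rows 17.5
```

arm_command:
  translation:
    - [0.76,-0.99,0]
    - [0.76,-0.99,0]
    - [0.76,-0.99,0]
    - [0.76,-0.99,0]
    - [0.76,-0.99,0]
    - [0.76,-0.99,0]
    - [0.76,-0.99,0]
    - [0.76,-0.99,0]
    - [0.76,-0.99,0]
    - [0.76,-0.99,0]
    - [0.76,-0.99,0]
    - [0.76,-0.99,0]
    - [0.76,-0.99,0]
  turn:
    - [-0.245,0.458,0.5925]
    - [-0.245,0.458,0.5925]
    - [-0.245,0.458,0.5925]
    - [-0.245,0.458,0.5925]
    - [-0.245,0.458,0.5925]
    - [-0.245,0.458,0.5925]
    - [-0.245,0.458,0.5925]
    - [-0.245,0.458,0.5925]
    - [-0.245,0.458,0.5925]
    - [-0.245,0.458,0.5925]
    - [-0.245,0.458,0.5925]
    - [-0.245,0.458,0.5925]
    - [-0.245,0.458,0.5925]
  grip: [1,1,1,1,1,1,1,1,1,1,1,1,1]

```text
t: 2.93
eef_pos: [0.3597, -0.2279, 0.287]
tcp_rot: [2.603, -0.829, 1.015]
ft_force: [-0.8, -5.1, 1.0]
width: 0.0851
grip_force: 0.0
```

```bash
python3 - <<'E'
from mv import *
o=get_obs(); print(o["t"],o["eef_pos"],np.round(o["qpos"],2))
r=tool(2.54+np.pi,np.pi/4,-1); G=grasp([.479,.070,.023],r)
step(G-.1*r.apply([0,0,1]),r)
E
```

```text
2.9333 [ 0.35973249 -0.22793944  0.28704929] [ 1.7  -0.24 -1.02  2.5  -1.52  0.19 -0.13]
trans [-0.5934, -0.7795, 0.116] turn [0.0103, 0.0254, -0.0055] rows 9.5
```

The arm is at several joint limits, so a 45° lean this close in is too much. I'll go over the can with the tool vertical, then lean less.

```bash
python3 - <<'E'
from mv import *
for e in (90,65):
    r=tool(2.54+np.pi,np.radians(e),-1); G=grasp([.479,.070,.023],r)
    print(e,G); step(G+[0,0,.13],r)
E
```

```text
90 [0.479 0.07  0.018]
trans [-0.372, -0.7816, 0.1237] turn [0.0076, -0.4746, -0.0093] rows 8.4
65 [0.48074211 0.06880408 0.01846846]
trans [-0.3673, -0.7817, 0.1264] turn [0.0092, -0.1968, -0.0073] rows 8.4
```

arm_command:
  translation:
    - [-0.37,-0.78,0.124]
    - [-0.37,-0.78,0.124]
    - [-0.37,-0.78,0.124]
    - [-0.37,-0.78,0.124]
    - [-0.37,-0.78,0.124]
    - [-0.37,-0.78,0.124]
    - [-0.37,-0.78,0.124]
    - [-0.37,-0.78,0.124]
    - [-0.37,-0.78,0.124]
    - [-0.37,-0.78,0.124]
    - [-0.37,-0.78,0.124]
  turn:
    - [0.008,-0.475,-0.009]
    - [0.008,-0.475,-0.009]
    - [0.008,-0.475,-0.009]
    - [0.008,-0.475,-0.009]
    - [0.008,-0.475,-0.009]
    - [0.008,-0.475,-0.009]
    - [0.008,-0.475,-0.009]
    - [0.008,-0.475,-0.009]
    - [0.008,-0.475,-0.009]
    - [0.008,-0.475,-0.009]
    - [0.008,-0.475,-0.009]
  grip: [1,1,1,1,1,1,1,1,1,1,1]

```text
t: 3.85
eef_pos: [0.3308, 0.0141, 0.2743]
tcp_rot: [-3.006, 0.85, -0.093]
ft_force: [0.6, 0.5, -0.4]
width: 0.0852
grip_force: 0.0
```

```bash
python3 - <<'E'
from mv import *
o=get_obs(); print(o["t"],o["eef_pos"],np.round(o["qpos"],2))
for e in (90,65,60):
    r=tool(2.54+np.pi,np.radians(e),-1); G=grasp([.479,.070,.023],r)
    print(e,G); step(G+[0,0,.10],r)
E
```

```text
3.85 [0.33083415 0.01413771 0.27431148] [ 1.6  -0.24 -1.43  2.15 -0.3   0.99 -1.79]
90 [0.479 0.07  0.018]
trans [0.2214, -0.2999, 0.4129] turn [-0.0214, -0.0329, 0.0322] rows 5.3
65 [0.48074211 0.06880408 0.01846846]
trans [0.2267, -0.2997, 0.412] turn [-0.028, 0.2447, 0.027] rows 5.3
60 [0.48106109 0.06858511 0.01866987]
trans [0.2277, -0.2997, 0.4115] turn [-0.0293, 0.3003, 0.0258] rows 5.3
```

arm_command:
  translation:
    - [0.37,-0.49,0]
    - [0.37,-0.49,0]
    - [0.37,-0.49,0]
    - [0.37,-0.49,0]
    - [0.37,-0.49,0]
    - [0.37,-0.49,0]
    - [0.37,-0.49,0]
    - [0.37,-0.49,0]
    - [0.37,-0.49,0]
    - [0.37,-0.49,0]
  turn:
    - [-0.02,-0.033,0.03]
    - [-0.02,-0.033,0.03]
    - [-0.02,-0.033,0.03]
    - [-0.02,-0.033,0.03]
    - [-0.02,-0.033,0.03]
    - [-0.02,-0.033,0.03]
    - [-0.02,-0.033,0.03]
    - [-0.02,-0.033,0.03]
    - [-0.02,-0.033,0.03]
    - [-0.02,-0.033,0.03]
  grip: [1,1,1,1,1,1,1,1,1,1]

```text
t: 4.68
eef_pos: [0.3595, 0.0631, 0.3558]
tcp_rot: [-2.983, 0.922, -0.057]
ft_force: [0.3, -0.3, 1.0]
width: 0.0853
grip_force: 0.0
```

```bash
python3 - <<'E'
from mv import *
o=get_obs(); print(o["t"],o["eef_pos"],np.round(o["qpos"],2))
for e in (90,65,60):
    r=tool(2.54+np.pi,np.radians(e),-1); G=grasp([.479,.070,.023],r)
    print(e,G); step(G+[0,0,.10],r)
E
```

```text
4.6833 [0.35949923 0.06309215 0.35581643] [ 1.5  -0.24 -1.43  1.9  -0.26  1.24 -2.01]
90 [0.479 0.07  0.018]
trans [0.2195, -0.1654, 0.6062] turn [-0.0185, -0.0184, 0.0013] rows 6.4
65 [0.48074211 0.06880408 0.01846846]
trans [0.2248, -0.1654, 0.6052] turn [-0.0185, 0.2593, -0.0028] rows 6.4
60 [0.48106109 0.06858511 0.01866987]
trans [0.2258, -0.1655, 0.6047] turn [-0.0184, 0.3149, -0.0036] rows 6.4
```

The arm is caught in a poor posture: q2 and q3 are at their limits while q1 isn't turning. I'll identify the kinematics from the recorded poses so I can plan around those limits.

```bash
cat > kin.py <<'E'
from mv import *
import itertools
from scipy.optimize import least_squares
D=[([1.294,.507,-.238,1.5,.126,1.149,-.155],[.2326,-.5796,.2444],[-3.0828,-.5957,.0005]),
([1.7,-.24,-1.02,2.5,-1.52,.19,-.13],[.3597,-.2279,.287],[2.603,-.829,1.015]),
([1.6,-.24,-1.43,2.15,-.3,.99,-1.79],[.3308,.0141,.2743],[-3.006,.85,-.093]),
([1.5,-.24,-1.43,1.9,-.26,1.24,-2.01],[.3595,.0631,.3558],[-2.983,.922,-.057])]
def fk(q,s,by,ty,L):
    "L: 8 link offsets (8x3): base, after each joint"
    r=R.from_euler('z',by); p=np.array(L[0],float)
    for i in range(7):
        r=r*R.from_euler('zyzyzyz'[i],s[i]*q[i]); 
        if i==6: r=r*R.from_euler('z',ty)
        p=p+r.apply(L[i+1])
    return p,r
if __name__=="__main__":
    Z=np.zeros((8,3)); res=[]
    for s in itertools.product([1,-1],repeat=7):
        f=lambda x:np.concatenate([(fk(q,s,x[0],x[1],Z)[1].inv()*R.from_rotvec(v)).as_rotvec() for q,_,v in D])
        for b in(0,2,4):
            for t in(0,2,4):
                z=least_squares(f,[b,t]); res.append((z.cost,s,*np.round(z.x,3)))
    res.sort(key=lambda a:a[0]); seen=[]
    for a in res:
        if a[1] not in seen: seen.append(a[1]); print(a)
        if len(seen)>4: break
E
python3 kin.py
```

```text
(np.float64(7.419269057190958e-05), (-1, -1, -1, -1, -1, -1, -1), np.float64(3.148), np.float64(4.723))
(np.float64(7.41926905719102e-05), (-1, 1, -1, 1, -1, 1, -1), np.float64(0.007), np.float64(1.582))
(np.float64(0.17220744643105218), (1, -1, -1, -1, -1, -1, -1), np.float64(-0.068), np.float64(-1.741))
(np.float64(0.1722074464310522), (1, 1, -1, 1, -1, 1, -1), np.float64(3.074), np.float64(1.4))
(np.float64(0.6952277018281322), (-1, -1, 1, -1, 1, -1, 1), np.float64(-0.892), np.float64(1.456))
```

Orientation fits exactly: this is a ZYZYZYZ arm with azimuth = −q1, so q1 has to swing about 1.6 rad. Next I'll fit the link lengths and plan the posture.

```bash
cat > kin2.py <<'E'
from kin import *
S=(-1,1,-1,1,-1,1,-1); BY=0.; TY=np.pi/2
IDX=[(0,2),(3,0),(3,2),(4,0),(5,0),(5,2),(7,2)]   # link offsets: (joint, axis)
def cols(q):
    r=R.identity(); Rs=[r]
    for i in range(7): r=r*R.from_euler('zyzyzyz'[i],S[i]*q[i]); Rs.append(r)
    return np.stack([Rs[j].as_matrix()[:,k] for j,k in IDX],1)
A=np.vstack([cols(q) for q,_,_ in D]); b=np.concatenate([p for _,p,_ in D])
lam=1e-3; X=np.linalg.solve(A.T@A+lam*np.eye(len(IDX)),A.T@b)
LK=np.zeros((8,3))
for (j,k),v in zip(IDX,X): LK[j,k]=v
LO=np.array([-3.08,-.24,-1.43,0,-1.52,.17,-2.89]); HI=np.array([3.08,2.05,1.35,2.5,4.66,1.96,2.89])
FK=lambda q:fk(q,S,BY,TY,LK)
def err(q,p,r):
    a,b=FK(q); return np.r_[p-a,(r*b.inv()).as_rotvec()]
def jac(q):
    a,b=FK(q); J=np.zeros((6,7))
    for i in range(7):
        d=np.array(q,float); d[i]+=1e-5; c,e=FK(d); J[:,i]=np.r_[(c-a)/1e-5,(e*b.inv()).as_rotvec()/1e-5]
    return J
def ik(p,r,q0,n=12,ref=None,seed=0):
    "best joint solution near ref inside limits"
    rg=np.random.default_rng(seed); best=None; ref=q0 if ref is None else ref
    for k in range(n):
        s=np.clip(np.array(q0)+(rg.normal(size=7)*.6 if k else 0),LO+.01,HI-.01)
        z=least_squares(lambda q:np.r_[err(q,p,r)*[10,10,10,3,3,3],.01*(q-ref)],s,bounds=(LO,HI))
        if best is None or z.cost<best.cost: best=z
    return best.x,np.round(err(best.x,p,r),3)
E
python3 - <<'E'
from kin2 import *
print(dict(zip(IDX,X.round(3))), np.round(A@X-b,3).reshape(-1,3).tolist())
nom=np.array([-.14,.5,0,1.7,0,1.0,0])
for e in(90,60,45):
    r=tool(2.54+np.pi,np.radians(e),-1); G=grasp([.479,.070,.023],r)
    for up in(0,.1): q,er=ik(G+[0,0,up],r,nom); print(e,up,q.round(2),er)
E
```

```text
{(0, 2): np.float64(0.291), (3, 0): np.float64(0.005), (3, 2): np.float64(0.571), (4, 0): np.float64(0.036), (5, 0): np.float64(-0.017), (5, 2): np.float64(0.382), (7, 2): np.float64(0.367)} [[0.024, 0.019, 0.003], [-0.003, -0.001, 0.0], [0.001, 0.012, -0.002], [0.009, 0.012, -0.001]]
90 0 [-0.56  0.74  0.6   2.07 -0.78  0.57 -1.57] [-0.  0.  0. -0.  0. -0.]
90 0.1 [-0.64  0.57  0.71  2.   -0.53  0.77 -1.78] [-0.  0.  0. -0. -0. -0.]
60 0 [-0.28  0.73 -0.24  2.34  1.87  0.63  1.83] [ 0. -0.  0.  0.  0.  0.]
60 0.1 [-1.19  0.7   1.05  2.31 -1.06  0.2  -1.52] [-0.  0.  0. -0. -0. -0.]
45 0 [-0.49  0.9  -0.21  2.41  1.98  1.    1.45] [ 0. -0. -0.  0.  0.  0.]
45 0.1 [-0.44  0.61 -0.28  2.4   1.72  0.91  1.81] [ 0. -0.  0.  0.  0.  0.]
```

```bash
cat > opt.py <<'E'
from kin2 import *
import sys
def sols(p,r,n=40,seed=1):
    rg=np.random.default_rng(seed); out=[]
    for k in range(n):
        s=rg.uniform(LO+.05,HI-.05); s[0]=np.clip(s[0],-1.5,1.8)
        z=least_squares(lambda q:np.r_[err(q,p,r)*[10,10,10,3,3,3],.02*(q-(LO+HI)/2)/(HI-LO)],s,bounds=(LO+.03,HI-.03))
        if abs(err(z.x,p,r)).max()<.01 and not any(abs(z.x-o).max()<.3 for o in out): out.append(z.x)
    return out
if __name__=="__main__":
  for e in(45,55):
   for sg in(-1,1):
    rg_=tool(2.54+np.pi,np.radians(e),sg); G=grasp([.479,.070,.023],rg_); gs=sols(G,rg_)
    for hp in(1.9,1.24,.7,.2):
        rp=tool(hp,np.radians(90-e),-sg); P=grasp([.46,-.2545,.036+.0335],rp); ps=sols(P,rp,25)
        if gs and ps:
            d,g,p=min(((abs(a-b).max(),a,b) for a in gs for b in ps),key=lambda t:t[0]); print(e,sg,hp,round(d,2),g.round(2),p.round(2),len(gs),len(ps),flush=True)
        else: print(e,sg,hp,len(gs),len(ps))
E
time python3 opt.py
```

```text
45 -1 1.9 3.43 [-0.52  0.9  -0.17  2.41  1.99  0.97  1.44] [ 0.79  0.98 -0.1   1.37 -0.29  1.5  -1.98] 1 1
45 -1 1.24 3.54 [-0.52  0.9  -0.17  2.41  1.99  0.97  1.44] [ 0.92  0.86 -0.02  1.71 -0.69  1.16 -2.1 ] 1 1
45 -1 0.7 2.25 [-0.52  0.9  -0.17  2.41  1.99  0.97  1.44] [ 1.73  1.35 -1.39  2.05  0.95  0.63  2.29] 1 2
45 -1 0.2 2.19 [-0.52  0.9  -0.17  2.41  1.99  0.97  1.44] [ 1.67  1.18 -1.21  2.33  2.25  0.39  0.6 ] 1 2
45 1 1.9 2.67 [-0.46  0.91 -0.27  2.41  1.96  1.04 -1.67] [ 0.92  1.01 -0.36  1.37 -0.12  1.47  1.  ] 2 1
45 1 1.24 2.52 [-0.46  0.91 -0.27  2.41  1.96  1.04 -1.67] [ 1.11  0.88 -0.33  1.72 -0.48  1.05  0.85] 2 1
45 1 0.7 3.16 [-0.46  0.91 -0.27  2.41  1.96  1.04 -1.67] [ 0.94  0.77  0.06  2.05 -1.19  0.9   1.16] 2 1
45 1 0.2 2.07 [-1.33  1.26  1.1   2.39  3.77  0.42  2.65] [0.74 0.77 0.27 2.34 4.38 0.94 1.42] 2 2
55 -1 1.9 3.74 [-0.26  0.8  -0.37  2.37  1.9   0.85  1.73] [ 0.84  1.09 -0.16  1.24 -0.3   1.67 -2.01] 1 1
55 -1 1.24 3.81 [-0.26  0.8  -0.37  2.37  1.9   0.85  1.73] [ 1.03  0.96 -0.13  1.64 -0.68  1.27 -2.08] 1 1
55 -1 0.7 2.07 [-0.26  0.8  -0.37  2.37  1.9   0.85  1.73] [ 1.81  1.49 -1.4   2.04  0.86  0.6   2.48] 1 2
55 -1 0.2 3.16 [-0.26  0.8  -0.37  2.37  1.9   0.85  1.73] [ 1.04  0.88 -0.02  2.38  4.3   0.99 -1.43] 1 1
55 1 1.9 2.39 [-0.21  0.82 -0.45  2.37  1.89  0.91 -1.39] [ 0.95  1.12 -0.39  1.24 -0.15  1.64  1.  ] 2 1
55 1 1.24 2.38 [-0.21  0.82 -0.45  2.37  1.89  0.91 -1.39] [ 1.19  0.99 -0.4   1.65 -0.5   1.16  0.89] 2 1
55 1 0.7 3.09 [-0.21  0.82 -0.45  2.37  1.89  0.91 -1.39] [ 1.09  0.87 -0.06  2.03 -1.21  0.99  1.27] 2 1
55 1 0.2 2.01 [-0.21  0.82 -0.45  2.37  1.89  0.91 -1.39] [ 1.8   1.52 -1.4   2.37  2.24  0.56 -2.3 ] 2 2
real	0m34.791s
user	0m35.332s
sys	0m0.040s
```

```bash
cat > sim.py <<'E'
from kin2 import *
def ik_step(q,p,r,it=10,lam=.03,post=0,mid=(LO+HI)/2):
    q0=q.copy()
    for _ in range(it):
        e=err(q,p,r); J=jac(q); act=np.ones(7)
        for _ in range(4):
            Ja=J*act; Ji=Ja.T@np.linalg.inv(Ja@Ja.T+lam**2*np.eye(6)); dq=Ji@e
            if post: dq=dq+act*((np.eye(7)-Ji@Ja)@(post*(mid-q)))
            bad=((q+dq<LO)&(dq<0)&(q<=LO+1e-3))|((q+dq>HI)&(dq>0)&(q>=HI-1e-3))
            if not(bad&(act>0)).any(): break
            act[bad]=0
        q=np.clip(q+dq,LO,HI)
    v=.7*np.array([2.39,2.39,3.14,3.14,3.14,3.14,3.14])/12; d=q-q0; k=min(1,(v/np.maximum(abs(d),1e-9)).min())
    return q0+k*d
def run(q,p1,r1,rows,**k):
    "rows toward the pose p1,r1, straight line and slerp from FK(q)"
    for i in range(rows):
        p,r=FK(q); d=p1-p; w=(r1*r.inv()).as_rotvec(); n=max(np.linalg.norm(d)/.0417,np.degrees(np.linalg.norm(w))/7.16,1)
        q=ik_step(q,p+d/n,R.from_rotvec(w/n)*r,**k)
    return q
E
python3 - <<'E'
from sim import *
for kw in(dict(),dict(post=.05),dict(post=.05,mid=np.array(D[0][0])),dict(post=.3,mid=np.array(D[0][0]))):
    q=np.array(D[0][0]); out=[]
    for t,w,n in(([.76,-.99,0],[-.245,.458,.5925],13),([-.37,-.78,.124],[.008,-.475,-.009],11),([.37,-.49,0],[-.02,-.033,.03],10)):
        p,r=FK(q); q=run(q,p+r.apply(t)*.4,r*R.from_rotvec(np.array(w)*np.pi/2),n,**kw); out.append(q.round(2).tolist())
    print(kw and (kw['post'],kw.get('mid',[0])[0])); [print("  ",o,FK(o)[0].round(3)) for o in out]
E
```

```text
{}
   [1.68, -0.22, -1.17, 2.5, -1.44, 0.17, -0.21] [ 0.384 -0.172  0.269]
   [1.45, -0.24, -1.43, 2.22, -0.25, 0.8, -1.85] [0.349 0.046 0.256]
   [1.37, -0.24, -1.43, 1.92, -0.2, 1.11, -2.05] [0.393 0.101 0.352]
(0.05, 0)
   [1.15, -0.13, -0.58, 2.47, -0.82, 0.19, -0.62] [ 0.368 -0.193  0.279]
   [0.06, 0.16, -0.16, 2.28, 0.18, 0.55, -2.16] [0.387 0.009 0.189]
   [-0.33, 0.47, 0.06, 1.66, 0.08, 0.93, -2.29] [0.591 0.142 0.215]
(0.05, np.float64(1.294))
   [1.66, -0.22, -1.15, 2.5, -1.41, 0.17, -0.24] [ 0.383 -0.172  0.27 ]
   [1.45, -0.24, -1.43, 2.22, -0.26, 0.81, -1.85] [0.346 0.049 0.255]
   [1.37, -0.24, -1.43, 1.91, -0.21, 1.12, -2.05] [0.394 0.105 0.355]
(0.3, np.float64(1.294))
   [1.59, -0.23, -1.08, 2.5, -1.34, 0.17, -0.34] [ 0.382 -0.171  0.276]
   [1.46, -0.24, -1.43, 2.2, -0.27, 0.84, -1.85] [0.348 0.051 0.261]
   [1.41, -0.24, -1.43, 1.9, -0.23, 1.14, -2.03] [0.396 0.097 0.358]
```

The plain damped least-squares model reproduces the observed motion, so I can simulate posture. I'll plan waypoints from joint interpolation to the 45° grasp posture.

```bash
cat > plan.py <<'E'
from sim import *
q0=np.array(get_obs()["qpos"])
rG=tool(2.54+np.pi,np.radians(45),1); G=grasp([.479,.070,.023],rG); PRE=G-.1*rG.apply([0,0,1])
qg,e=ik(PRE,rG,np.array([-.46,.8,-.27,2.41,1.9,1.,-1.67])); print("goal",qg.round(2),e)
for N,rows in((5,5),(8,4)):
    q=q0.copy(); z=[]
    for k in range(1,N+1):
        p,r=FK(q0+(qg-q0)*k/N); q=run(q,p,r,rows); z.append(np.r_[FK(q)[0],np.linalg.norm(p-FK(q)[0])].round(3).tolist())
    print(N,q.round(2),err(q,PRE,rG).round(3)); print(z)
E
python3 plan.py
```

```text
goal [-0.61  0.72 -0.34  2.45  1.65  1.01 -1.54] [-0.  0.  0. -0.  0. -0.]
5 [ 0.97 -0.24 -1.43  2.49  0.85  0.62 -0.68] [ 0.097  0.122 -0.175 -0.193  0.083  0.388]
[[0.32, 0.002, 0.324, 0.0], [0.3, -0.056, 0.295, 0.036], [0.303, -0.076, 0.282, 0.099], [0.319, -0.06, 0.275, 0.17], [0.327, -0.014, 0.265, 0.234]]
8 [ 0.97 -0.24 -1.43  2.5   0.89  0.58 -0.62] [ 0.088  0.115 -0.175 -0.161  0.06   0.296]
[[0.331, 0.028, 0.339, 0.0], [0.317, -0.014, 0.313, 0.001], [0.302, -0.05, 0.297, 0.029], [0.299, -0.073, 0.287, 0.066], [0.306, -0.078, 0.281, 0.107], [0.318, -0.068, 0.277, 0.15], [0.329, -0.044, 0.272, 0.191], [0.335, -0.007, 0.265, 0.228]]
```

```bash
cat > search.py <<'E'
from sim import *
import time
q0=np.array(get_obs()["qpos"])
rG=tool(2.54+np.pi,np.radians(45),1); G=grasp([.479,.070,.023],rG); PRE=G-.1*rG.apply([0,0,1])
rg=np.random.default_rng(3); t=time.time(); best=[]
def rnd():
    while 1:
        q=np.array([rg.uniform(-.8,1.4),rg.uniform(.2,1.0),rg.uniform(-.5,.5),rg.uniform(.8,2.2),rg.uniform(-.3,2.2),rg.uniform(.4,1.6),rg.uniform(-2.2,-.5)])
        p,r=FK(q)
        if .22<p[2]<.5 and p[0]>.15 and np.hypot(*p[:2])<.8 and p[0]<.62 and r.apply([0,0,1])[2]<-.5: return q
while time.time()-t<200:
    ws=[rnd() for _ in range(rg.integers(1,3))]; q=q0.copy(); zm=1
    for w in ws:
        p,r=FK(w); q=run(q,p,r,14,it=3); zm=min(zm,FK(q)[0][2])
    q=run(q,PRE,rG,20,it=3); e=err(q,PRE,rG); c=np.linalg.norm(e[:3])+.3*np.linalg.norm(e[3:])
    if zm>.2: best.append((c,q,ws)); best.sort(key=lambda a:a[0]); best=best[:3]
for c,q,ws in best: print(round(c,3),q.round(2).tolist(),[w.round(2).tolist() for w in ws])
E
python3 search.py
```

```text
0.0 [-0.26, 0.96, -0.99, 2.45, 1.56, 1.54, -1.55] [[1.37, 0.3, -0.33, 1.78, 0.61, 0.68, -1.37], [0.09, 0.3, 0.02, 1.6, 0.72, 1.11, -1.19]]
0.0 [-0.27, 0.94, -0.96, 2.45, 1.57, 1.51, -1.55] [[0.92, 0.49, 0.1, 1.59, 0.67, 0.85, -2.12], [-0.46, 0.35, -0.07, 1.44, -0.21, 1.59, -0.83]]
0.0 [-0.21, 1.06, -1.14, 2.46, 1.54, 1.7, -1.57] [[-0.59, 0.4, -0.43, 1.47, -0.3, 1.0, -1.73], [0.1, 0.31, 0.04, 1.85, 0.8, 1.56, -1.15]]
```

```bash
cat > chk.py <<'E'
from sim import *
q=np.array(get_obs()["qpos"])
rG=tool(2.54+np.pi,np.radians(45),1); G=grasp([.479,.070,.023],rG); PRE=G-.1*rG.apply([0,0,1])
w1=np.array([1.37,.3,-.33,1.78,.61,.68,-1.37]); w2=np.array([.09,.3,.02,1.6,.72,1.11,-1.19])
seq=[("w1",*FK(w1),14),("w2",*FK(w2),14),("pre",PRE,rG,20),("G",G,rG,8)]
rv=tool(2.54+np.pi,np.radians(90),1); seq+=[("lift",[.50,.04,.2],rG,8),("vert",[.52,0,.25],rv,10)]
hp=1.4
rp=tool(hp,np.radians(45),-1); P=grasp([.46,-.2545,.036+.0335],rp)
rm=tool(hp,np.radians(85),-1)
seq+=[("mid",[.48,-.2,.28],rm,18),("ppre",P+[0,0,.08],rp,14),("P",P,rp,6)]
if __name__=="__main__":
  for n,p,r,k in seq:
    p=np.array(p); q=run(q,p,r,k,it=4); print(n,p.round(3),r.as_rotvec().round(3).tolist(),q.round(2),"err",err(q,p,r).round(3))
  step(seq[0][1],seq[0][2])
E
python3 chk.py
```

```text
w1 [ 0.213 -0.629  0.324] [2.527, -0.607, 0.136] [ 1.69  0.23 -0.89  1.89  0.64  0.88 -1.59] err [-0.029 -0.132 -0.006 -0.104  0.019  0.021]
w2 [ 0.576 -0.269  0.404] [2.366, 0.681, -0.053] [ 0.79  0.46 -1.04  1.59  1.09  1.44 -1.45] err [-0.  0. -0. -0.  0.  0.]
pre [0.424 0.108 0.09 ] [0.704, 2.269, -0.292] [-0.26  0.96 -0.99  2.45  1.56  1.54 -1.55] err [-0.  0. -0.  0.  0.  0.]
G [0.482 0.068 0.019] [0.704, 2.269, -0.292] [-0.12  1.13 -0.86  2.42  1.85  1.56 -1.52] err [-0.  0. -0.  0.  0.  0.]
lift [0.5  0.04 0.2 ] [0.704, 2.269, -0.292] [ 0.2   0.65 -1.13  2.33  1.55  1.34 -0.99] err [ 0. -0.  0.  0.  0. -0.]
vert [0.52 0.   0.25] [0.931, 3.001, -0.0] [ 0.81  0.75 -1.43  1.74  0.76  1.35  0.19] err [-0. -0.  0. -0.  0.  0.]
mid [ 0.48 -0.2   0.28] [-2.359, -1.987, -0.103] [ 1.22  0.61 -1.27  1.68  0.52  1.28 -0.31] err [ 0.  0.  0. -0.  0.  0.]
ppre [ 0.461 -0.251  0.146] [-1.927, -1.623, -0.798] [ 1.49  1.19 -1.3   1.59  0.36  1.27  0.07] err [ 0.  0. -0. -0.  0.  0.]
P [ 0.461 -0.251  0.066] [-1.927, -1.623, -0.798] [ 1.47  1.28 -1.23  1.62  0.44  1.18  0.1 ] err [ 0.  0. -0.  0. -0.  0.]
trans [0.6724, 1.6381, 0.0526] turn [-0.326, 0.1444, -0.0863] rows 17.0
```

arm_command:
  translation:
    - [0.41,1.0,0.03]
    - [0.41,1.0,0.03]
    - [0.41,1.0,0.03]
    - [0.41,1.0,0.03]
    - [0.41,1.0,0.03]
    - [0.41,1.0,0.03]
    - [0.41,1.0,0.03]
    - [0.41,1.0,0.03]
    - [0.41,1.0,0.03]
    - [0.41,1.0,0.03]
    - [0.41,1.0,0.03]
    - [0.41,1.0,0.03]
  turn:
    - [-0.326,0.144,-0.086]
    - [-0.326,0.144,-0.086]
    - [-0.326,0.144,-0.086]
    - [-0.326,0.144,-0.086]
    - [-0.326,0.144,-0.086]
    - [-0.326,0.144,-0.086]
    - [-0.326,0.144,-0.086]
    - [-0.326,0.144,-0.086]
    - [-0.326,0.144,-0.086]
    - [-0.326,0.144,-0.086]
    - [-0.326,0.144,-0.086]
    - [-0.326,0.144,-0.086]
  grip: [1,1,1,1,1,1,1,1,1,1,1,1]

```text
t: 5.68
eef_pos: [0.2675, -0.3627, 0.3356]
tcp_rot: [2.529, -0.616, 0.132]
ft_force: [-0.0, -0.1, -0.1]
width: 0.0856
grip_force: 0.0
```

```bash
sed -i 's/^seq=\[("w1",\*FK(w1),14),/seq=[/' chk.py; python3 - <<'E'
from kin2 import *
o=get_obs(); print(o["t"],np.round(o["eef_pos"],4),np.round(o["tcp_rot"],4),np.round(o["qpos"],4), err(o["qpos"],o["eef_pos"],R.from_rotvec(o["tcp_rot"])).round(3))
E
python3 chk.py
```

```text
5.6833 [ 0.2675 -0.3627  0.3356] [ 2.5288 -0.6163  0.1323] [ 1.6528  0.0239 -1.1564  2.0839  0.6648  0.9107 -1.9309] [-0.013 -0.018 -0.002 -0.     0.    -0.   ]
w2 [ 0.576 -0.269  0.404] [2.366, 0.681, -0.053] [ 0.85  0.53 -1.2   1.58  1.17  1.53 -1.5 ] err [-0.  0.  0. -0.  0.  0.]
pre [0.424 0.108 0.09 ] [0.704, 2.269, -0.292] [-0.23  1.01 -1.07  2.46  1.55  1.62 -1.56] err [-0.  0. -0. -0. -0.  0.]
G [0.482 0.068 0.019] [0.704, 2.269, -0.292] [-0.08  1.17 -0.93  2.42  1.84  1.64 -1.5 ] err [ 0. -0. -0. -0. -0.  0.]
lift [0.5  0.04 0.2 ] [0.704, 2.269, -0.292] [ 0.23  0.71 -1.24  2.33  1.55  1.44 -1.  ] err [-0.  0.  0.  0. -0.  0.]
vert [0.52 0.   0.25] [0.931, 3.001, -0.0] [ 0.81  0.75 -1.43  1.74  0.76  1.35  0.19] err [ 0. -0. -0. -0.  0. -0.]
mid [ 0.48 -0.2   0.28] [-2.359, -1.987, -0.103] [ 1.22  0.62 -1.27  1.68  0.52  1.28 -0.31] err [-0.  0.  0. -0. -0. -0.]
ppre [ 0.461 -0.251  0.146] [-1.927, -1.623, -0.798] [ 1.49  1.19 -1.3   1.59  0.36  1.27  0.07] err [-0.  0. -0.  0.  0.  0.]
P [ 0.461 -0.251  0.066] [-1.927, -1.623, -0.798] [ 1.47  1.28 -1.23  1.62  0.44  1.18  0.1 ] err [ 0. -0.  0.  0.  0. -0.]
trans [0.6296, -0.4446, -0.2906] turn [-0.0847, 0.1086, -0.6277] rows 8.1
```

arm_command:
  translation:
    - [0.63,-0.445,-0.29]
    - [0.63,-0.445,-0.29]
    - [0.63,-0.445,-0.29]
    - [0.63,-0.445,-0.29]
    - [0.63,-0.445,-0.29]
    - [0.63,-0.445,-0.29]
    - [0.63,-0.445,-0.29]
    - [0.63,-0.445,-0.29]
    - [0.63,-0.445,-0.29]
    - [0.63,-0.445,-0.29]
    - [0.63,-0.445,-0.29]
    - [0.63,-0.445,-0.29]
  turn:
    - [-0.085,0.11,-0.63]
    - [-0.085,0.11,-0.63]
    - [-0.085,0.11,-0.63]
    - [-0.085,0.11,-0.63]
    - [-0.085,0.11,-0.63]
    - [-0.085,0.11,-0.63]
    - [-0.085,0.11,-0.63]
    - [-0.085,0.11,-0.63]
    - [-0.085,0.11,-0.63]
    - [-0.085,0.11,-0.63]
    - [-0.085,0.11,-0.63]
    - [-0.085,0.11,-0.63]
  grip: [1,1,1,1,1,1,1,1,1,1,1,1]

```text
t: 6.68
eef_pos: [0.5769, -0.2641, 0.4053]
tcp_rot: [2.358, 0.691, -0.051]
ft_force: [0.3, -1.0, -0.3]
width: 0.085
grip_force: 0.0
```

```bash
sed -i 's/("w2",\*FK(w2),14),//' chk.py; python3 chk.py | cut -c1-200
```

```text
pre [0.424 0.108 0.09 ] [0.704, 2.269, -0.292] [-0.22  1.02 -1.09  2.46  1.54  1.65 -1.56] err [-0.  0.  0.  0. -0.  0.]
G [0.482 0.068 0.019] [0.704, 2.269, -0.292] [-0.07  1.19 -0.96  2.42  1.84  1.67 -1.49] err [ 0. -0.  0. -0.  0. -0.]
lift [0.5  0.04 0.2 ] [0.704, 2.269, -0.292] [ 0.24  0.74 -1.27  2.33  1.55  1.48 -1.  ] err [-0.  0.  0.  0.  0.  0.]
vert [0.52 0.   0.25] [0.931, 3.001, -0.0] [ 0.8   0.74 -1.42  1.74  0.76  1.35  0.2 ] err [ 0. -0.  0.  0. -0.  0.]
mid [ 0.48 -0.2   0.28] [-2.359, -1.987, -0.103] [ 1.22  0.61 -1.26  1.68  0.51  1.28 -0.3 ] err [ 0.  0.  0.  0. -0. -0.]
ppre [ 0.461 -0.251  0.146] [-1.927, -1.623, -0.798] [ 1.49  1.18 -1.29  1.59  0.35  1.27  0.07] err [ 0. -0.  0. -0. -0.  0.]
P [ 0.461 -0.251  0.066] [-1.927, -1.623, -0.798] [ 1.47  1.28 -1.22  1.62  0.43  1.18  0.11] err [ 0. -0.  0. -0. -0.  0.]
trans [0.2716, -1.2485, -0.0176] turn [-0.3325, 0.1499, -1.1131] rows 14.7
```

arm_command:
  translation:
    - [0.136,-0.62,-0.01]
    - [0.136,-0.62,-0.01]
    - [0.136,-0.62,-0.01]
    - [0.136,-0.62,-0.01]
    - [0.136,-0.62,-0.01]
    - [0.136,-0.62,-0.01]
    - [0.136,-0.62,-0.01]
    - [0.136,-0.62,-0.01]
    - [0.136,-0.62,-0.01]
    - [0.136,-0.62,-0.01]
  turn:
    - [-0.166,0.075,-0.556]
    - [-0.166,0.075,-0.556]
    - [-0.166,0.075,-0.556]
    - [-0.166,0.075,-0.556]
    - [-0.166,0.075,-0.556]
    - [-0.166,0.075,-0.556]
    - [-0.166,0.075,-0.556]
    - [-0.166,0.075,-0.556]
    - [-0.166,0.075,-0.556]
    - [-0.166,0.075,-0.556]
  grip: [1,1,1,1,1,1,1,1,1,1]

```text
t: 7.52
eef_pos: [0.5014, -0.0797, 0.2497]
tcp_rot: [1.672, 1.623, -0.187]
ft_force: [0.2, -0.2, 0.3]
width: 0.0853
grip_force: 0.0
```

```bash
python3 chk.py | cut -c1-200
```

```text
pre [0.424 0.108 0.09 ] [0.704, 2.269, -0.292] [-0.22  1.02 -1.1   2.46  1.54  1.65 -1.56] err [-0. -0.  0. -0.  0. -0.]
G [0.482 0.068 0.019] [0.704, 2.269, -0.292] [-0.07  1.19 -0.96  2.42  1.84  1.67 -1.49] err [-0.  0.  0.  0.  0.  0.]
lift [0.5  0.04 0.2 ] [0.704, 2.269, -0.292] [ 0.24  0.74 -1.27  2.33  1.55  1.49 -1.  ] err [ 0. -0.  0. -0.  0. -0.]
vert [0.52 0.   0.25] [0.931, 3.001, -0.0] [ 0.8   0.74 -1.42  1.74  0.76  1.35  0.2 ] err [-0. -0.  0. -0.  0. -0.]
mid [ 0.48 -0.2   0.28] [-2.359, -1.987, -0.103] [ 1.22  0.61 -1.26  1.68  0.51  1.28 -0.3 ] err [-0.  0.  0. -0.  0.  0.]
ppre [ 0.461 -0.251  0.146] [-1.927, -1.623, -0.798] [ 1.49  1.18 -1.29  1.59  0.35  1.27  0.07] err [-0. -0.  0. -0.  0.  0.]
P [ 0.461 -0.251  0.066] [-1.927, -1.623, -0.798] [ 1.47  1.28 -1.22  1.62  0.43  1.18  0.11] err [0. 0. 0. 0. 0. 0.]
trans [0.5721, -0.285, -0.0919] turn [-0.1664, 0.0756, -0.5587] rows 7.4
```

arm_command:
  translation:
    - [0.572,-0.285,-0.092]
    - [0.572,-0.285,-0.092]
    - [0.572,-0.285,-0.092]
    - [0.572,-0.285,-0.092]
    - [0.572,-0.285,-0.092]
    - [0.572,-0.285,-0.092]
    - [0.572,-0.285,-0.092]
    - [0.572,-0.285,-0.092]
    - [0.572,-0.285,-0.092]
    - [0.572,-0.285,-0.092]
    - [0.572,-0.285,-0.092]
  turn:
    - [-0.166,0.076,-0.559]
    - [-0.166,0.076,-0.559]
    - [-0.166,0.076,-0.559]
    - [-0.166,0.076,-0.559]
    - [-0.166,0.076,-0.559]
    - [-0.166,0.076,-0.559]
    - [-0.166,0.076,-0.559]
    - [-0.166,0.076,-0.559]
    - [-0.166,0.076,-0.559]
    - [-0.166,0.076,-0.559]
    - [-0.166,0.076,-0.559]
  grip: [1,1,1,1,1,1,1,1,1,1,1]

```text
t: 8.43
eef_pos: [0.4279, 0.1137, 0.0913]
tcp_rot: [0.709, 2.275, -0.298]
ft_force: [0.3, 0.5, 0.2]
width: 0.0854
grip_force: 0.0
```

```bash
python3 - <<'E'
from kin2 import *
rG=tool(2.54+np.pi,np.radians(45),1); G=grasp([.479,.070,.023],rG)
o=get_obs(); print(o["t"],o["qpos"].round(2) if hasattr(o["qpos"],'round') else o["qpos"]); step(G,rG)
P=read_camera("scene"); T=read_camera("top")
def crop(P,c,w,s):
    x0,y0=(proj(P,[c])[0]-w/2).astype(int); return cv2.resize(P["pixels"][y0:y0+w,x0:x0+w],(s,s),interpolation=cv2.INTER_CUBIC)
cv2.imwrite("pics/c.png",np.hstack([crop(P,[.479,.07,.03],90,400),crop(T,[.479,.07,.03],90,400)]))
E
```

```text
8.4333 [-0.14  1.04 -1.42  2.5   1.33  1.85 -1.57]
trans [0.0009, -0.016, 0.2516] turn [-0.0045, -0.0039, -0.0001] rows 2.4
```

View pics/c.png

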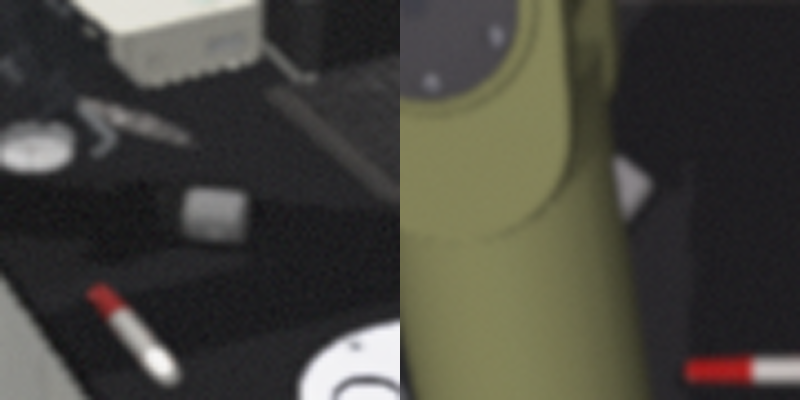

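The scene view now shows the can's white body clearly at crop (215,213), with the marker below it. The gripper is off to the left. I'll cross-check the body's position against the estimate.

```bash
python3 - <<'E'
from kin2 import *
P=read_camera("scene")
x0,y0=(proj(P,[[.479,.07,.03]])[0]-45).astype(int)
g=P["pixels"].mean(2); sub=g[y0+35:y0+62,x0+36:x0+62]; th=(sub>75).astype(np.uint8); n,l,s,c=cv2.connectedComponentsWithStats(th); i=1+s[1:,4].argmax()
uv=c[i]+[x0+36,y0+35]; print("seen",uv,s[i])
X=can_pts(.479,.070,2.54)[:80]; h=cv2.convexHull(proj(P,X).astype(np.float32)); M=cv2.moments(h); print("expected",M['m10']/M['m00'],M['m01']/M['m00'],M['m00'])
b=np.array([.479,.07,.0195]); print("d/dx,d/dy px per cm",proj(P,[b+[.01,0,0],b+[0,.01,0]])-proj(P,[b]))
E
```

```text
seen [232.6350365  184.10218978] [  5   7  14  12 137]
expected 233.65255493318057 185.16199229899271 147.5296139267739
d/dx,d/dy px per cm [[ 2.59752447 -0.55136686]
 [-1.10619642 -1.21034808]]
```

The two agree to within a few millimetres, and the leftover error is mostly along the closing direction. Moving in.

arm_command:
  translation:
    - [0.001,-0.012,0.08]
    - [0.001,-0.012,0.16]
    - [0.001,-0.012,0.22]
    - [0.001,-0.012,0.251]
    - [0.001,-0.012,0.251]
    - [0.001,-0.012,0.251]
  turn:
    - [-0.004,-0.004,0]
    - [-0.004,-0.004,0]
    - [-0.004,-0.004,0]
    - [-0.004,-0.004,0]
    - [-0.004,-0.004,0]
    - [-0.004,-0.004,0]
  grip: [1,1,1,1,1,1]

```text
t: 9.08
eef_pos: [0.4849, 0.0711, 0.0208]
tcp_rot: [0.702, 2.268, -0.295]
ft_force: [-0.7, -0.2, -0.1]
width: 0.0853
grip_force: 0.0
```

```bash
python3 - <<'E'
from kin2 import *
rG=tool(2.54+np.pi,np.radians(45),1); G=grasp([.479,.071,.023],rG)
o=get_obs(); print(np.round(o["qpos"],2)); step(G,rG)
E
```

```text
[ 0.01  1.25 -1.34  2.5   1.62  1.96 -1.47]
trans [0.0047, -0.0086, 0.0001] turn [-0.0011, 0.0009, 0.0011] rows 0.1
```

arm_command:
  translation:
    - [0,0,0]
    - [0,0,0]
    - [0,0,0]
    - [0,0,0]
    - [0,0,0]
    - [0,0,0]
    - [0,0,0]
    - [0,0,0]
  turn:
    - [0,0,0]
    - [0,0,0]
    - [0,0,0]
    - [0,0,0]
    - [0,0,0]
    - [0,0,0]
    - [0,0,0]
    - [0,0,0]
  grip: [0,0,0,0,0,0,0,0]
  newtons: 40

```text
t: 9.75
eef_pos: [0.4851, 0.0719, 0.0212]
tcp_rot: [0.699, 2.268, -0.293]
ft_force: [-3.7, 1.8, 7.9]
width: 0.037
grip_force: 39.4
```

```bash
python3 - <<'E'
import chk
from sim import *
q=np.array(get_obs()["qpos"])
for n,p,r,k in chk.seq[2:]:
    p=np.array(p); q=run(q,p,r,k,it=4); print(n,p.round(3),q.round(2),"err",err(q,p,r).round(3))
step(chk.seq[2][1],chk.seq[2][2])
E
```

```text
lift [0.5  0.04 0.2 ] [ 0.27  0.86 -1.43  2.33  1.54  1.67 -1.01] err [ 0. -0. -0. -0.  0. -0.]
vert [0.52 0.   0.25] [ 0.81  0.75 -1.43  1.74  0.76  1.35  0.19] err [ 0.  0.  0.  0. -0.  0.]
mid [ 0.48 -0.2   0.28] [ 1.22  0.62 -1.27  1.68  0.52  1.28 -0.31] err [-0.  0. -0.  0.  0.  0.]
ppre [ 0.461 -0.251  0.146] [ 1.49  1.19 -1.31  1.59  0.36  1.27  0.06] err [ 0.  0.  0. -0.  0. -0.]
P [ 0.461 -0.251  0.066] [ 1.47  1.28 -1.23  1.62  0.44  1.18  0.1 ] err [ 0.  0.  0.  0.  0. -0.]
trans [-0.3702, -0.0458, -0.2616] turn [0.0003, 0.0016, 0.0023] rows 4.4
```

arm_command:
  translation:
    - [-0.035,0,-0.035]
    - [-0.09,0,-0.09]
    - [-0.2,-0.02,-0.17]
    - [-0.37,-0.046,-0.26]
    - [-0.37,-0.046,-0.26]
    - [-0.37,-0.046,-0.26]
    - [-0.37,-0.046,-0.26]
    - [-0.37,-0.046,-0.26]
  turn:
    - [0,0,0]
    - [0,0,0]
    - [0,0,0]
    - [0,0,0]
    - [0,0,0]
    - [0,0,0]
    - [0,0,0]
    - [0,0,0]
  grip: [0,0,0,0,0,0,0,0]

```text
t: 10.42
eef_pos: [0.5001, 0.0386, 0.1991]
tcp_rot: [0.701, 2.267, -0.295]
ft_force: [0.5, -1.2, -3.9]
width: 0.0367
grip_force: 40.8
```

```bash
cat > nxt.py <<'E'
import chk,sys
from sim import *
i=int(sys.argv[1]); q=np.array(get_obs()["qpos"])
for n,p,r,k in chk.seq[i:]:
    p=np.array(p); q=run(q,p,r,k,it=4); print(n,p.round(3),q.round(2),"err",err(q,p,r).round(3))
step(chk.seq[i][1],chk.seq[i][2])
E
python3 nxt.py 3
```

```text
vert [0.52 0.   0.25] [ 0.8   0.74 -1.42  1.74  0.76  1.35  0.2 ] err [ 0. -0. -0.  0. -0. -0.]
mid [ 0.48 -0.2   0.28] [ 1.22  0.61 -1.26  1.68  0.51  1.28 -0.3 ] err [-0. -0. -0.  0.  0. -0.]
ppre [ 0.461 -0.251  0.146] [ 1.49  1.18 -1.29  1.59  0.35  1.27  0.07] err [ 0.  0. -0.  0.  0. -0.]
P [ 0.461 -0.251  0.066] [ 1.47  1.28 -1.22  1.62  0.43  1.18  0.11] err [ 0.  0. -0.  0. -0. -0.]
trans [-0.1576, -0.0519, -0.0219] turn [-0.0014, 0.5017, 0.0009] rows 6.3
```

arm_command:
  translation:
    - [-0.158,-0.052,-0.022]
    - [-0.158,-0.052,-0.022]
    - [-0.158,-0.052,-0.022]
    - [-0.158,-0.052,-0.022]
    - [-0.158,-0.052,-0.022]
    - [-0.158,-0.052,-0.022]
    - [-0.158,-0.052,-0.022]
    - [-0.158,-0.052,-0.022]
    - [-0.158,-0.052,-0.022]
    - [-0.158,-0.052,-0.022]
  turn:
    - [0,0.5,0]
    - [0,0.5,0]
    - [0,0.5,0]
    - [0,0.5,0]
    - [0,0.5,0]
    - [0,0.5,0]
    - [0,0.5,0]
    - [0,0.5,0]
    - [0,0.5,0]
    - [0,0.5,0]
  grip: [0,0,0,0,0,0,0,0,0,0]

```text
t: 11.25
eef_pos: [0.5198, 0.0006, 0.2466]
tcp_rot: [-0.927, -2.996, 0.005]
ft_force: [0.1, 0.9, -2.7]
width: 0.0367
grip_force: 40.8
```

```bash
python3 nxt.py 4
```

```text
mid [ 0.48 -0.2   0.28] [ 1.19  0.56 -1.17  1.68  0.45  1.24 -0.23] err [ 0.  0.  0.  0. -0.  0.]
ppre [ 0.461 -0.251  0.146] [ 1.47  1.13 -1.21  1.59  0.27  1.24  0.15] err [ 0. -0.  0. -0. -0.  0.]
P [ 0.461 -0.251  0.066] [ 1.45  1.22 -1.14  1.62  0.35  1.15  0.19] err [-0. -0.  0.  0.  0.  0.]
trans [-0.2006, -0.4705, -0.0823] turn [-0.0356, 0.0488, 0.7261] rows 9.2
```

arm_command:
  translation:
    - [-0.2,-0.47,-0.082]
    - [-0.2,-0.47,-0.082]
    - [-0.2,-0.47,-0.082]
    - [-0.2,-0.47,-0.082]
    - [-0.2,-0.47,-0.082]
    - [-0.2,-0.47,-0.082]
    - [-0.2,-0.47,-0.082]
    - [-0.2,-0.47,-0.082]
    - [-0.2,-0.47,-0.082]
    - [-0.2,-0.47,-0.082]
    - [-0.2,-0.47,-0.082]
    - [-0.2,-0.47,-0.082]
  turn:
    - [-0.036,0.049,0.726]
    - [-0.036,0.049,0.726]
    - [-0.036,0.049,0.726]
    - [-0.036,0.049,0.726]
    - [-0.036,0.049,0.726]
    - [-0.036,0.049,0.726]
    - [-0.036,0.049,0.726]
    - [-0.036,0.049,0.726]
    - [-0.036,0.049,0.726]
    - [-0.036,0.049,0.726]
    - [-0.036,0.049,0.726]
    - [-0.036,0.049,0.726]
  grip: [0,0,0,0,0,0,0,0,0,0,0,0]

```text
t: 12.25
eef_pos: [0.4799, -0.1984, 0.2826]
tcp_rot: [-2.355, -1.997, -0.105]
ft_force: [0.1, 0.2, -2.6]
width: 0.0367
grip_force: 40.9
```

```bash
python3 nxt.py 5
```

```text
ppre [ 0.461 -0.251  0.146] [ 1.47  1.12 -1.21  1.59  0.27  1.24  0.16] err [ 0. -0. -0. -0. -0. -0.]
P [ 0.461 -0.251  0.066] [ 1.45  1.22 -1.14  1.62  0.34  1.15  0.19] err [-0.  0.  0.  0.  0.  0.]
trans [-0.1663, -0.0277, 0.3285] turn [0.0009, 0.4456, 0.0052] rows 5.6
```

arm_command:
  translation:
    - [-0.166,-0.028,0.328]
    - [-0.166,-0.028,0.328]
    - [-0.166,-0.028,0.328]
    - [-0.166,-0.028,0.328]
    - [-0.166,-0.028,0.328]
    - [-0.166,-0.028,0.328]
    - [-0.166,-0.028,0.328]
    - [-0.166,-0.028,0.328]
    - [-0.166,-0.028,0.328]
  turn:
    - [0,0.446,0.005]
    - [0,0.446,0.005]
    - [0,0.446,0.005]
    - [0,0.446,0.005]
    - [0,0.446,0.005]
    - [0,0.446,0.005]
    - [0,0.446,0.005]
    - [0,0.446,0.005]
    - [0,0.446,0.005]
  grip: [0,0,0,0,0,0,0,0,0]

```text
t: 13.0
eef_pos: [0.4613, -0.2505, 0.1476]
tcp_rot: [-1.93, -1.624, -0.804]
ft_force: [-0.6, 0.5, -2.0]
width: 0.037
grip_force: 41.0
```

```bash
python3 - <<'E'
from kin2 import *
o=get_obs(); print(o["t"],np.round(o["eef_pos"],4),np.round(o["qpos"],2)); z=R.from_rotvec(o["tcp_rot"]).as_matrix(); print(z.round(3).tolist())
S=read_camera("scene"); T=read_camera("top")
def crop(P,c,w,s):
    x0,y0=(proj(P,[c])[0]-w/2).astype(int); print(x0,y0); return cv2.resize(P["pixels"][y0:y0+w,x0:x0+w],(s,s),interpolation=cv2.INTER_CUBIC)
cv2.imwrite("pics/d.png",np.hstack([crop(S,[.48,-.255,.1],90,400),crop(T,[.48,-.255,.1],90,400)]))
for n in("can_centre","fallen_can"):
  for P in(S,T): print(n,[(np.round(q["location"],4).tolist(),round(q["conf"],2)) for q in mark_of(n,P)[:2]])
E
```

```text
13.0 [ 0.4613 -0.2505  0.1476] [ 1.44  1.06 -1.26  1.66  0.23  1.19  0.07]
[[0.119, 0.985, 0.126], [0.697, -0.173, 0.696], [0.707, 0.005, -0.707]]
228 163
274 149
can_centre [([0.4591, -0.2494, 0.1519], 0.58)]
can_centre [([0.4616, -0.2499, 0.1574], 0.47)]
fallen_can [([0.4632, -0.2487, 0.1175], 0.7)]
fallen_can [([0.4596, -0.2492, 0.1215], 0.68)]
```

View pics/d.png

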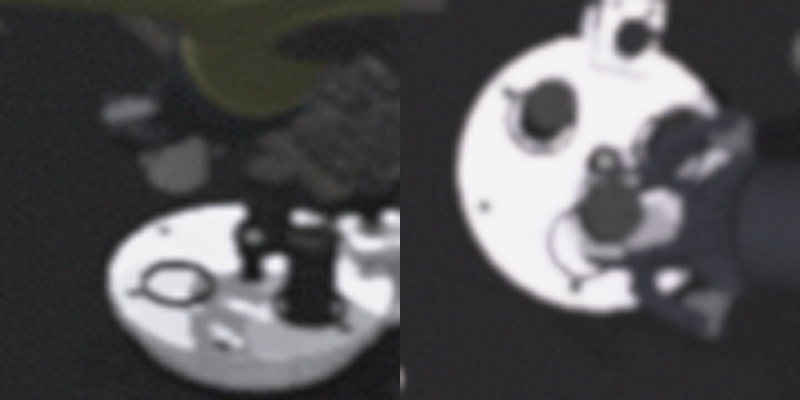

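The top view shows the can upright in the gripper, cap at crop (612,208), just behind the empty ring. In the scene view the ring is at crop (177,284) with the can's body above it. Now for an accurate seat position.

```bash
python3 - <<'E'
from kin2 import *
S=read_camera("scene"); T=read_camera("top")
print("ring scene",ray(S,[[267.8,226.9]],.043)[0].round(4)," ring top",ray(T,[[315.3,203.6]],.043)[0].round(4))
print("cap top",ray(T,[[321.7,195.8]],.1845)[0].round(4))
for n in("seat","carousel","seat_left"):
  for P in(S,T): print(n,[(np.round(q["location"],4).tolist(),round(q["conf"],2)) for q in mark_of(n,P)[:1]])
# ring fit by dark outline on the stored clear top picture
pix=np.load("top.npy").astype(np.float32).mean(2); T0=T
t=np.linspace(0,2*np.pi,72,endpoint=False)
def score(x,y):
    uv=proj(T0,np.c_[x+.0242*np.cos(t),y+.0242*np.sin(t),np.full(72,.043)]).astype(np.float32)
    return cv2.remap(pix,uv[None,:,0],uv[None,:,1],cv2.INTER_LINEAR).mean()
g=[(score(x,y),x,y) for x in np.arange(.445,.475,.001) for y in np.arange(-.27,-.24,.001)]; g.sort(); print("ring fit",np.round(g[:3],4).tolist())
E
```

```text
ring scene [ 0.4591 -0.2593  0.043 ]  ring top [ 0.4606 -0.2525  0.043 ]
cap top [ 0.4623 -0.2475  0.1845]
seat [([0.4601, -0.2517, 0.0391], 0.86)]
seat [([0.4563, -0.2573, 0.041], 0.95)]
carousel [([0.511, -0.2649, -0.0012], 0.85)]
carousel [([0.5137, -0.2681, -0.0004], 0.98)]
seat_left [([0.5437, -0.2226, 0.0344], 0.93)]
seat_left [([0.5463, -0.2255, 0.0343], 0.94)]
ring fit [[204.8598, 0.462, -0.251], [204.8622, 0.462, -0.252], [205.5372, 0.461, -0.252]]
```

```bash
python3 - <<'E'
from mv import *
o=get_obs(); r=R.from_rotvec(o["tcp_rot"]); rp=tool(1.4,np.radians(45),-1)
step(np.array(o["eef_pos"])+[-.0014,-.0055,-.064],rp)
E
```

```text
trans [-0.1234, -0.0014, 0.1029] turn [0.004, -0.0013, -0.0019] rows 1.5
```

arm_command:
  translation:
    - [-0.06,0,0.05]
    - [-0.1,-0.001,0.083]
    - [-0.1234,-0.0014,0.103]
    - [-0.1234,-0.0014,0.103]
    - [-0.1234,-0.0014,0.103]
  turn:
    - [0.004,-0.001,-0.002]
    - [0.004,-0.001,-0.002]
    - [0.004,-0.001,-0.002]
    - [0.004,-0.001,-0.002]
    - [0.004,-0.001,-0.002]
  grip: [0,0,0,0,0]

```text
t: 14.12
eef_pos: [0.4595, -0.257, 0.0829]
tcp_rot: [-1.926, -1.622, -0.8]
ft_force: [0.2, 0.7, -1.1]
width: 0.0371
grip_force: 41.0
```

```bash
python3 - <<'E'
from kin2 import *
o=get_obs(); print(o["t"],np.round(o["eef_pos"],4),np.round(R.from_rotvec(o["tcp_rot"]).as_matrix(),3).tolist())
S=read_camera("scene"); T=read_camera("top")
def crop(P,c,w,s):
    x0,y0=(proj(P,[c])[0]-w/2).astype(int); print(x0,y0); return cv2.resize(P["pixels"][y0:y0+w,x0:x0+w],(s,s),interpolation=cv2.INTER_CUBIC)
cv2.imwrite("pics/e.png",np.hstack([crop(S,[.46,-.255,.06],44,400),crop(T,[.46,-.255,.06],44,400)]))
for n in("can_centre","fallen_can","seat"):
  for P in(S,T): print(n,[(np.round(q["location"],4).tolist(),round(q["conf"],2)) for q in mark_of(n,P)[:1]])
E
```

```text
14.1167 [ 0.4595 -0.257   0.0829] [[0.12, 0.985, 0.12], [0.695, -0.17, 0.698], [0.709, -0.0, -0.706]]
245 199
295 181
can_centre [([0.4577, -0.2564, 0.0823], 0.6)]
can_centre [([0.4625, -0.2594, 0.0884], 0.55)]
fallen_can [([0.4591, -0.2548, 0.0516], 0.39)]
fallen_can [([0.4606, -0.2555, 0.0576], 0.44)]
seat [([0.4614, -0.2546, 0.0408], 0.61)]
seat [([0.4542, -0.2559, 0.0363], 0.77)]
```

View pics/e.png

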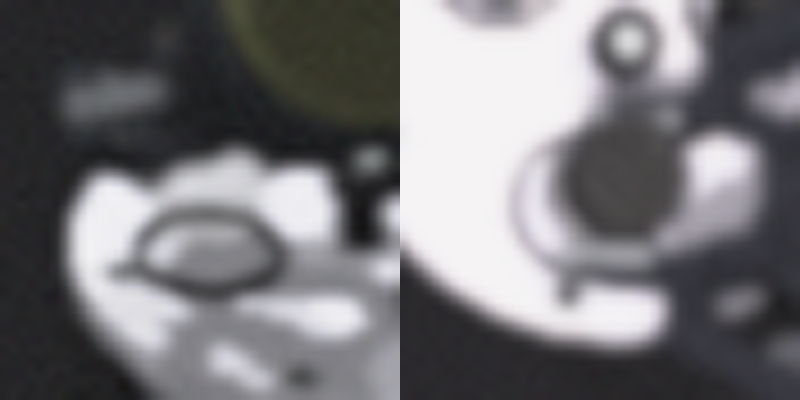

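```bash
python3 - <<'E'
from kin2 import *
S=read_camera("scene"); T=read_camera("top")
o=get_obs(); M=R.from_rotvec(o["tcp_rot"]).as_matrix(); h=M[:,2].copy(); h[2]=0; h/=np.linalg.norm(h)
c=np.array(o["eef_pos"])-.005*M[:,2]+.0052*h; print("kin can centre",c.round(4))
print("ring scene",ray(S,[[268.0,226.6]],.043)[0].round(4),"ring top",ray(T,[[315.6,203.5]],.043)[0].round(4),"cap top",ray(T,[[319.5,200.6]],c[2]+.0335)[0].round(4))
g=S["pixels"].astype(np.float32).mean(2)
# predicted foot outline in scene crop px
t=np.linspace(0,2*np.pi,8,endpoint=False); f=c-[0,0,.0335]
for nm,ct,rad in(("foot",f,.019),("ring",np.array([.4605,-.2545,.043]),.0242)):
    uv=proj(S,ct+rad*np.c_[np.cos(t),np.sin(t),0*t]); print(nm,((uv-[245,199])*400/44).round(0).min(0),((uv-[245,199])*400/44).round(0).max(0))
print("px/cm crop",((proj(S,[f+[.01,0,0],f+[0,.01,0],f+[0,0,.01]])-proj(S,[f]))*9.09).round(1))
print("scene rows at u=268:",g[210:236,268].astype(int)); print("row 217",g[217,255:282].astype(int))
E
```

```text
kin can centre [ 0.4597 -0.2558  0.0863]
ring scene [ 0.4604 -0.2581  0.043 ] ring top [ 0.4609 -0.2534  0.043 ] cap top [ 0.4587 -0.2524  0.1198]
foot [150. 193.] [260. 252.]
ring [135. 208.] [275. 284.]
px/cm crop [[ 27.3  -6.9]
 [-13.8 -15. ]
 [  0.7 -26. ]]
scene rows at u=268: [ 29  34  31  29  37  76 140 191 211 213 199 150 111 134 166 159 138 131
 132 116  80  72 109 127 132 132]
row 217 [ 73  90  85  71  54  48  49  59  91 128 156 170 180 191 199 205 205 193
 164 131 126 141 153 154 143 115  73]
```

```bash
python3 - <<'E'
from kin2 import *
S=read_camera("scene"); x0,y0,w=238,185,56
im=cv2.resize(S["pixels"][y0:y0+w,x0:x0+w],(400,400),interpolation=cv2.INTER_NEAREST); im=cv2.convertScaleAbs(im,alpha=1.2,beta=20); ov=im.copy(); k=400/w
c=np.array([.4597,-.2558,.0863]); t=np.linspace(0,2*np.pi,60)
for ct,rad,col in((c-[0,0,.0335],.019,(0,0,255)),(c+[0,0,.0105],.019,(0,255,0)),(c+[0,0,.0335],.0197,(0,255,255)),(np.array([.4605,-.2545,.043]),.0258,(255,0,0))):
    uv=((proj(S,ct+rad*np.c_[np.cos(t),np.sin(t),0*t])-[x0,y0]+.5)*k).astype(np.int32); cv2.polylines(ov,[uv],True,col,1)
cv2.imwrite("pics/f.png",np.hstack([im,ov]))
E
```

```text
(no output)
```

View pics/f.png

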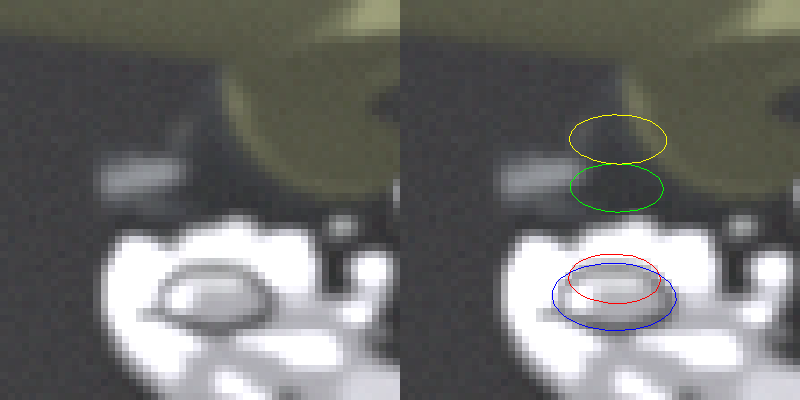

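```bash
python3 - <<'E'
from kin2 import *
for cam in("scene","top"):
    P=read_camera(cam)
    for q in trace("fallen_can",P)[:2]:
        v,u=np.nonzero(q["region"]); print(cam,round(q["conf"],2),len(u),u.min(),u.max(),v.min(),v.max(),u.mean().round(1),v.mean().round(1))
        if cam=="scene" and len(u)<400: print([(int(r),int(u[v==r].min()),int(u[v==r].max())) for r in np.unique(v)])
    c=np.array([.4597,-.2558,.0863]); print(proj(P,[c-[0,0,.0335],c,c+[0,0,.0335]]).round(1).tolist())
E
```

```text
scene 0.73 1204 253 315 216 246 282.9 232.5
[[267.5, 223.5], [267.8, 213.8], [268.0, 204.0]]
top 0.49 1681 288 345 158 217 310.8 184.6
top 0.46 194 311 327 193 207 318.9 200.5
[[316.9, 203.5], [318.7, 201.9], [320.7, 200.3]]
```

The picture is ambiguous at this resolution, with a white can in front of a white disc. The kinematics and the top camera agree to within about 2 mm, inside the 3.5 mm ring clearance. I'll lower gently and watch the force.

arm_command:
  translation:
    - [0.0005,0.0037,0.0005]
    - [-0.008,0.0037,0.009]
    - [-0.016,0.0037,0.017]
    - [-0.02,0.0037,0.021]
    - [-0.0243,0.0037,0.0253]
    - [-0.0243,0.0037,0.0253]
  turn:
    - [0,0,0]
    - [0,0,0]
    - [0,0,0]
    - [0,0,0]
    - [0,0,0]
    - [0,0,0]
  grip: [0,0,0,0,0,0]

```text
t: 15.37
eef_pos: [0.4606, -0.2572, 0.0678]
tcp_rot: [-1.926, -1.622, -0.798]
ft_force: [0.0, 0.2, -1.8]
width: 0.0365
grip_force: 41.0
```

arm_command:
  translation:
    - [-0.0018,0,0.0018]
    - [-0.0036,0,0.0036]
    - [-0.0036,0,0.0036]
  turn:
    - [0,0,0]
    - [0,0,0]
    - [0,0,0]
  grip: [0,0,0]

```text
t: 15.62
eef_pos: [0.4609, -0.2573, 0.0664]
tcp_rot: [-1.927, -1.623, -0.799]
ft_force: [-0.9, -0.5, -1.3]
width: 0.0365
grip_force: 41.0
```

arm_command:
  translation:
    - [-0.0018,0,0.0018]
    - [-0.0036,0,0.0036]
    - [-0.0036,0,0.0036]
  turn:
    - [0,0,0]
    - [0,0,0]
    - [0,0,0]
  grip: [0,0,0]

```text
t: 15.87
eef_pos: [0.4609, -0.2573, 0.0646]
tcp_rot: [-1.927, -1.623, -0.799]
ft_force: [-0.9, -0.8, -1.2]
width: 0.0368
grip_force: 41.1
```

arm_command:
  translation:
    - [-0.0015,0,0.0015]
    - [-0.003,0,0.003]
    - [-0.003,0,0.003]
  turn:
    - [0,0,0]
    - [0,0,0]
    - [0,0,0]
  grip: [0,0,0]

```text
t: 16.12
eef_pos: [0.4611, -0.2566, 0.0644]
tcp_rot: [-1.925, -1.623, -0.801]
ft_force: [-1.9, -1.3, 8.4]
width: 0.0367
grip_force: 41.4
```

arm_command:
  translation:
    - [0,0,0]
    - [0,0,0]
    - [0,0,0]
    - [0,0,0]
    - [0,0,0]
    - [0,0,0]
  turn:
    - [0,0,0]
    - [0,0,0]
    - [0,0,0]
    - [0,0,0]
    - [0,0,0]
    - [0,0,0]
  grip: [0.75,0.75,0.75,0.75,0.75,0.75]

```text
t: 16.62
eef_pos: [0.4558, -0.2549, 0.0617]
tcp_rot: [-1.918, -1.623, -0.789]
ft_force: [-14.9, 2.9, 1.6]
width: 0.064
grip_force: 7.2
```

arm_command:
  translation:
    - [0,0,-0.04]
    - [0,0,-0.1]
    - [0,0,-0.18]
    - [0,0,-0.28]
    - [0,0,-0.35]
    - [0,0,-0.35]
  turn:
    - [0,0,0]
    - [0,0,0]
    - [0,0,0]
    - [0,0,0]
    - [0,0,0]
    - [0,0,0]
  grip: [0.75,0.75,0.75,0.75,0.75,0.75]

```text
t: 17.12
eef_pos: [0.4451, -0.3598, 0.1653]
tcp_rot: [-1.936, -1.623, -0.804]
ft_force: [-0.7, -1.3, -0.6]
width: 0.064
grip_force: 0.0
```

```bash
python3 - <<'E'
from kin2 import *
o=get_obs(); print(o["t"],np.round(o["eef_pos"],4),np.round(o["qpos"],2))
S=read_camera("scene"); T=read_camera("top")
def crop(P,c,w,s):
    x0,y0=(proj(P,[c])[0]-w/2).astype(int); print(x0,y0); return cv2.resize(P["pixels"][y0:y0+w,x0:x0+w],(s,s),interpolation=cv2.INTER_CUBIC)
cv2.imwrite("pics/g.png",np.hstack([crop(S,[.51,-.265,.06],80,400),crop(T,[.51,-.265,.06],80,400)]))
for n in("can_centre","fallen_can","seat","plunger_knob"):
  for P in(S,T): print(n,[(np.round(q["location"],4).tolist(),round(q["conf"],2)) for q in mark_of(n,P)[:1]])
E
```

```text
17.1167 [ 0.4451 -0.3598  0.1653] [ 1.48  1.1  -1.24  1.41  0.25  1.44  0.18]
244 179
280 146
can_centre [([0.4599, -0.2563, 0.0678], 0.66)]
can_centre [([0.6082, -0.4322, 0.0007], 0.64)]
fallen_can [([0.4605, -0.2583, 0.0331], 0.79)]
fallen_can [([0.4605, -0.2558, 0.0392], 0.51)]
seat [([0.462, -0.2511, 0.041], 0.82)]
seat [([0.4561, -0.2576, 0.0397], 0.97)]
plunger_knob [([0.5972, -0.2828, 0.0958], 0.61)]
plunger_knob [([0.5932, -0.2803, 0.0906], 0.41)]
```

View pics/g.png

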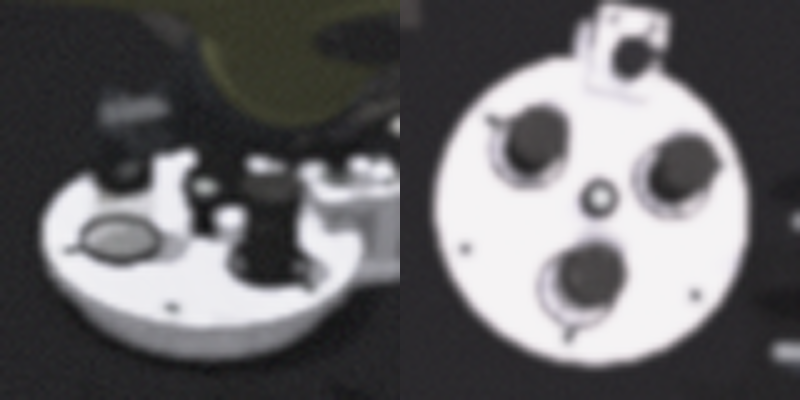

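The top view shows the can standing in the near ring (cap at crop (592,272)), with the same parallax lean as its two neighbours, so it is upright and released. The disc is unturned and the plunger knob is at crop (632,58). Next, the plunger.

```bash
python3 - <<'E'
from sim import *
T=read_camera("top"); print("knob top ray",ray(T,[[326.4,157.6]],.1)[0].round(4))
K=np.array([.595,-.2805,0]); q0=np.array(get_obs()["qpos"])
up=np.array(get_obs()["eef_pos"])+[.03,.02,.10]
for s in(1,-1):
    r=tool(-.19,np.pi/2,s); q=q0; 
    for p,k in((K+[0,0,.2],22),(K+[0,0,.091],6),(K+[0,0,.107],3)):
        q=run(q,p,r,k,it=4); print(s,q.round(2),err(q,p,r).round(3))
    step(K+[0,0,.2],r)
E
```

```text
knob top ray [ 0.5901 -0.2778  0.1   ]
1 [ 1.06  1.   -1.38  1.43  0.98  1.49  1.09] [ 0.  0. -0. -0.  0. -0.]
1 [ 1.05  1.11 -1.3   1.53  1.09  1.35  1.02] [ 0. -0.  0.  0. -0. -0.]
1 [ 1.05  1.09 -1.31  1.52  1.07  1.37  1.03] [ 0. -0. -0. -0.  0. -0.]
trans [0.2422, 0.3407, 0.1059] turn [0.3862, -0.3944, -0.9315] rows 13.6
-1 [ 0.73  0.65 -0.5   1.44  0.32  1.13 -1.58] [ 0.  0. -0. -0.  0.  0.]
-1 [ 0.71  0.76 -0.45  1.55  0.39  0.92 -1.63] [ 0.  0.  0.  0. -0. -0.]
-1 [ 0.71  0.74 -0.46  1.54  0.38  0.95 -1.62] [ 0. -0.  0. -0. -0. -0.]
trans [0.2422, 0.3407, 0.1059] turn [-0.3965, -0.3883, 0.9553] rows 13.9
```

arm_command:
  translation:
    - [0.2,0.1,-0.05]
    - [0.295,0.341,0.053]
    - [0.295,0.341,0.053]
    - [0.295,0.341,0.053]
    - [0.295,0.341,0.053]
    - [0.295,0.341,0.053]
    - [0.295,0.341,0.053]
    - [0.295,0.341,0.053]
    - [0.295,0.341,0.053]
    - [0.295,0.341,0.053]
    - [0.295,0.341,0.053]
    - [0.295,0.341,0.053]
    - [0.295,0.341,0.053]
    - [0.295,0.341,0.053]
    - [0.295,0.341,0.053]
    - [0.295,0.341,0.053]
    - [0.295,0.341,0.053]
    - [0.295,0.341,0.053]
  turn:
    - [-0.3965,-0.3883,0.9553]
    - [-0.3965,-0.3883,0.9553]
    - [-0.3965,-0.3883,0.9553]
    - [-0.3965,-0.3883,0.9553]
    - [-0.3965,-0.3883,0.9553]
    - [-0.3965,-0.3883,0.9553]
    - [-0.3965,-0.3883,0.9553]
    - [-0.3965,-0.3883,0.9553]
    - [-0.3965,-0.3883,0.9553]
    - [-0.3965,-0.3883,0.9553]
    - [-0.3965,-0.3883,0.9553]
    - [-0.3965,-0.3883,0.9553]
    - [-0.3965,-0.3883,0.9553]
    - [-0.3965,-0.3883,0.9553]
    - [-0.3965,-0.3883,0.9553]
    - [-0.3965,-0.3883,0.9553]
    - [-0.3965,-0.3883,0.9553]
    - [-0.3965,-0.3883,0.9553]
  grip: [0.75,0.75,0.75,0.75,0.75,0.75,0.75,0.75,0.75,0.75,0.75,0.75,0.75,0.75,0.75,0.75,0.75,0.75]

```text
t: 19.17
eef_pos: [0.5944, -0.2822, 0.2298]
tcp_rot: [-3.127, 0.298, -0.001]
ft_force: [-0.2, -0.8, -0.4]
width: 0.064
grip_force: 0.0
```

```bash
python3 - <<'E'
from sim import *
K=np.array([.594,-.280,0]); o=get_obs(); print(o["t"],np.round(o["qpos"],2)); r=tool(-.19,np.pi/2,-1)
step(K+[0,0,.13],r); step(K+[0,0,.091],r); print(r.as_matrix().round(3).tolist())
S=read_camera("scene")
def crop(P,c,w,s):
    x0,y0=(proj(P,[c])[0]-w/2).astype(int); print(x0,y0); return cv2.resize(P["pixels"][y0:y0+w,x0:x0+w],(s,s),interpolation=cv2.INTER_CUBIC)
cv2.imwrite("pics/h.png",crop(S,[.56,-.27,.12],80,480)); print(proj(S,[K+[0,0,.092],np.array(o["eef_pos"])]))
E
```

```text
19.1667 [ 0.69  0.6  -0.51  1.43  0.3   1.19 -1.61]
trans [-0.0021, -0.0053, 0.2496] turn [-0.0001, -0.0002, -0.0002] rows 2.4
trans [-0.0022, -0.0053, 0.3471] turn [-0.0001, -0.0002, -0.0002] rows 3.3
[[0.982, -0.189, 0.0], [-0.189, -0.982, -0.0], [0.0, 0.0, -1.0]]
260 159
[[311.50289741 206.31117563]
 [315.15496718 165.13070652]]
```

View pics/h.png

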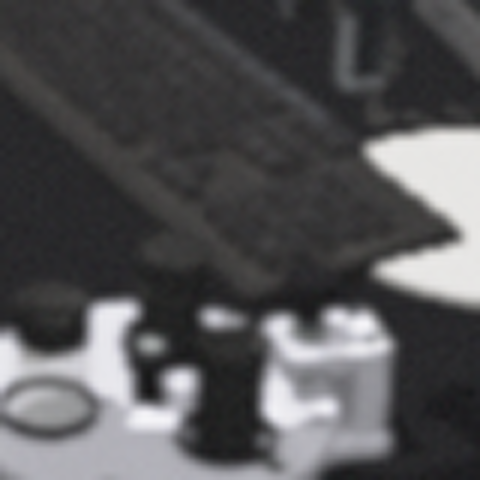

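The knob is at crop (310,290), directly below the gripper as projected. Before touching the plunger I'll check the placed can numerically.

```bash
python3 - <<'E'
from kin2 import *
for cam in("scene","top"):
    P=read_camera(cam); g=P["pixels"].astype(int).mean(2)
    for q in trace("fallen_can",P)[:2]:
        v,u=np.nonzero(q["region"]); print(cam,round(q["conf"],2),len(u),(u.min(),u.max(),v.min(),v.max()),u.mean().round(1),v.mean().round(1))
    c=np.array([.4605,-.2555,.036]); print(proj(P,[c,c+[0,0,.044],c+[0,0,.067]]).round(1).tolist(), "sil",[f(cv2.convexHull(np.vstack([proj(P,c+[0,0,h]+.019*np.c_[np.cos(t),np.sin(t),0*t]) for h in(0,.067)]).astype(np.float32))[:,0],0).round(1) for t in [np.linspace(0,6.28,40)] for f in(np.min,np.max)])
    if cam=="scene":
        u0=int(round(proj(P,[c])[0][0])); print("col",u0,[(r,int(g[r,u0])) for r in range(200,238)]); print("row 224",g[224,255:284].astype(int)); print("row 218",g[218,255:284].astype(int))
E
```

```text
scene 0.52 291 (np.int64(261), np.int64(274), np.int64(206), np.int64(229)) 267.7 217.5
scene 0.5 201 (np.int64(334), np.int64(348), np.int64(242), np.int64(258)) 341.3 250.1
[[267.6, 228.1], [267.9, 215.6], [268.1, 208.9]] sil [array([261.2, 205.5], dtype=float32), array([274.6, 231.7], dtype=float32)]
col 268 [(200, 41), (201, 41), (202, 41), (203, 40), (204, 45), (205, 46), (206, 56), (207, 62), (208, 63), (209, 62), (210, 50), (211, 49), (212, 50), (213, 42), (214, 36), (215, 34), (216, 35), (217, 64), (218, 129), (219, 186), (220, 193), (221, 159), (222, 119), (223, 140), (224, 174), (225, 169), (226, 155), (227, 154), (228, 154), (229, 139), (230, 95), (231, 74), (232, 122), (233, 164), (234, 178), (235, 179), (236, 177), (237, 179)]
row 224 [235 234 234 230 209 156 119 129 154 175 182 180 180 174 161 147 141 130
 112 117 153 198 219 224 227 225 189 119  60]
row 218 [149 202 227 233 234 234 230 219 188 159 145 135 126 129 137 147 162 179
 194 212 224 231 231 231 222 176 108  60  62]
top 0.55 184 (np.int64(311), np.int64(325), np.int64(194), np.int64(209)) 318.1 201.7
[[315.9, 203.9], [318.3, 201.9], [319.6, 200.8]] sil [array([309.7, 194.3], dtype=float32), array([326.2, 210.1], dtype=float32)]
```

The segmented outline (261–274, 206–229) matches the predicted silhouette of a seated, upright can. Lowering on to the knob.

arm_command:
  translation:
    - [-0.002,-0.005,0.09]
    - [-0.002,-0.005,0.18]
    - [-0.002,-0.005,0.25]
    - [-0.002,-0.005,0.3]
    - [-0.002,-0.005,0.33]
    - [-0.002,-0.005,0.346]
    - [-0.002,-0.005,0.346]
  turn:
    - [0,0,0]
    - [0,0,0]
    - [0,0,0]
    - [0,0,0]
    - [0,0,0]
    - [0,0,0]
    - [0,0,0]
  grip: [0.75,0.75,0.75,0.75,0.75,0.75,0.75]

```text
t: 20.0
eef_pos: [0.5945, -0.2791, 0.0909]
tcp_rot: [-3.127, 0.299, 0.001]
ft_force: [-0.1, 0.2, 0.4]
width: 0.0637
grip_force: 0.0
```

arm_command:
  translation:
    - [0,0,0]
    - [0,0,0]
    - [0,0,0]
    - [0,0,0]
    - [0,0,0]
    - [0,0,0]
    - [0,0,0]
  turn:
    - [0,0,0]
    - [0,0,0]
    - [0,0,0]
    - [0,0,0]
    - [0,0,0]
    - [0,0,0]
    - [0,0,0]
  grip: [0,0,0,0,0,0,0]
  newtons: 20

```text
t: 20.58
eef_pos: [0.5955, -0.2803, 0.0935]
tcp_rot: [3.125, -0.3, 0.005]
ft_force: [-1.6, -3.2, 7.3]
width: 0.0272
grip_force: 20.1
```

Gripped at 27 mm width. Next I'll firm up the grip and pull up in steps, watching for the stop.

arm_command:
  translation:
    - [0,0,0]
    - [0,0,0]
    - [0,0,-0.01]
    - [0,0,-0.02]
    - [0,0,-0.025]
    - [0,0,-0.025]
  turn:
    - [0,0,0]
    - [0,0,0]
    - [0,0,0]
    - [0,0,0]
    - [0,0,0]
    - [0,0,0]
  grip: [0,0,0,0,0,0]
  newtons: 80

```text
t: 21.08
eef_pos: [0.5953, -0.2802, 0.1013]
tcp_rot: [3.126, -0.3, 0.003]
ft_force: [5.0, -3.6, -11.9]
width: 0.0251
grip_force: 79.3
```

arm_command:
  translation:
    - [0,0,-0.005]
    - [0,0,-0.01]
    - [0,0,-0.01]
  turn:
    - [0,0,0]
    - [0,0,0]
    - [0,0,0]
  grip: [0,0,0]

```text
t: 21.33
eef_pos: [0.5953, -0.2803, 0.1048]
tcp_rot: [3.126, -0.3, 0.002]
ft_force: [5.3, -5.3, -13.6]
width: 0.0252
grip_force: 79.4
```

arm_command:
  translation:
    - [0,0,-0.004]
    - [0,0,-0.008]
    - [0,0,-0.008]
  turn:
    - [0,0,0]
    - [0,0,0]
    - [0,0,0]
  grip: [0,0,0]

```text
t: 21.58
eef_pos: [0.5953, -0.2803, 0.1077]
tcp_rot: [3.126, -0.3, 0.002]
ft_force: [7.2, -5.6, -15.4]
width: 0.0252
grip_force: 79.4
```

arm_command:
  translation:
    - [0,0,-0.005]
    - [0,0,-0.01]
    - [0,0,-0.01]
  turn:
    - [0,0,0]
    - [0,0,0]
    - [0,0,0]
  grip: [0,0,0]

```text
t: 21.83
eef_pos: [0.595, -0.2802, 0.1082]
tcp_rot: [-3.127, 0.3, 0.001]
ft_force: [14.0, -7.8, -37.8]
width: 0.025
grip_force: 82.6
```

The stop is reached: z stalls at 0.108 while the force jumps. I'll ease off to a modest preload and check that it holds.

arm_command:
  translation:
    - [0,0,0.0035]
    - [0,0,0.0035]
    - [0,0,0.0035]
    - [0,0,0.0035]
    - [0,0,0.0035]
    - [0,0,0.0035]
    - [0,0,0.0035]
    - [0,0,0.0035]
  turn:
    - [0,0,0]
    - [0,0,0]
    - [0,0,0]
    - [0,0,0]
    - [0,0,0]
    - [0,0,0]
    - [0,0,0]
    - [0,0,0]
  grip: [0,0,0,0,0,0,0,0]

```text
t: 22.5
eef_pos: [0.5952, -0.2802, 0.1081]
tcp_rot: [3.127, -0.3, 0.0]
ft_force: [11.2, -6.6, -27.8]
width: 0.025
grip_force: 84.0
```

```bash
python3 - <<'E'
from kin2 import *
o=get_obs(); print(o["t"],np.round(o["eef_pos"],4),np.round(o["ft_force"],1))
for cam in("scene","top"):
    P=read_camera(cam)
    for n in("can_centre","fallen_can","can_left","can_right","seat_left"): print(cam,n,[(np.round(q["location"],4).tolist(),round(q["conf"],2)) for q in mark_of(n,P)[:1]])
E
```

```text
22.5 [ 0.5952 -0.2802  0.1081] [ 11.2  -6.6 -27.8]
scene can_centre [([0.4584, -0.2565, 0.0666], 0.56)]
scene fallen_can [([0.4605, -0.2582, 0.035], 0.75)]
scene can_left [([0.5449, -0.2252, 0.0354], 0.62)]
scene can_right [([0.5306, -0.3141, 0.039], 0.52)]
scene seat_left [([0.5451, -0.2239, 0.0384], 0.58)]
top can_centre [([0.461, -0.2578, 0.0706], 0.64)]
top fallen_can [([0.4605, -0.2545, 0.0364], 0.77)]
top can_left [([0.5436, -0.2247, 0.0371], 0.63)]
top can_right [([0.5299, -0.3092, 0.0399], 0.62)]
top seat_left [([0.5468, -0.2253, 0.034], 0.72)]
```

The plunger is held against its stop, the can is seated upright, and the neighbouring cans haven't moved.

```bash
python3 -c "
from plant import *
print(hand_in())"
```

```text
the job is handed in; nothing more can be done
None
```

The can stands upright, cap up, in the empty ring and is released; the index plunger is held at its upper stop (about 28 N upward pull, 84 N grip), the disc and other cans show no movement in the camera checks, and the job was handed in after about 23 s of the 58 s limit (no verdict returned).

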